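# Show the green-domed instrument to the inspection camera

### The arm

A 7-joint arm with a two-finger parallel gripper is mounted at the origin on the work surface. World frame = base frame: x ahead of the robot, y to its left, z up, the work surface at z = 0. Lengths are in m, angles in rad, forces in N, time in s.
With the tool pointing down it reaches from about 0.35 to 0.9 m from the base axis. Payload 8.1 kg.
Tool frame: the origin (TCP) lies on the centre line of the jaws, within the pads' length; the fingertips stand 17 mm ahead of it and the grasp point (between the pads) lies 2 mm behind it; z points along the fingers, y is the direction in which the jaws open and shut (so a half turn about z gives the same grasp; the last joint's range is limited). The gripper opens to 92 mm and grips with 3 to 60 N. Pads are 19 mm wide; open, the fingers measure 130 mm over their backs; the gripper's body (75 mm by 190 mm) begins 47 mm behind the grasp point.
Start: joints at [-0.103, 0.434, 0.025, 1.573, -0.012, 1.134, -0.075], TCP at [0.625, -0, 0.208] pointing down, gripper open.
Joint ranges: [-2.62, 2.62], [-0.44, 2.09], [-1.27, 1.32], [0.08, 2.57], [-1.32, 4.46], [0.12, 2], [-2.74, 2.74]. Speed limits (rad/s): [2.22, 2.22, 3.01, 3.01, 3.14, 3.14, 3.14].

### API

Orientations are given as a rotation vector (axis times angle).
In Python, from cell import arm gives the robot as it stands.
- The arm moves only by the shell command python3 -m creep 'ROWS' [FORCE]. ROWS is JSON, a list that holds one entry, the list of rows, each a list of 7 numbers: the shift along the world's x, y, z in cm, then the turn, a rotation vector about the world's x, y, z in degrees, then the opening, from -1 (shut) to 1 (fully open), so that 0 is half open. In form: [[[tx, ty, tz, ax, ay, az, jaw], ...]]. A call has 1 to 5 rows; each row is the pose to reach, as a shift and turn from the pose commanded when the call began; what a row does not reach only later rows make up. A row lasts 1/10 s, in which the tool goes at most 50 mm and 8.59 degrees, less where a joint would pass 70% of its speed; a pose out of reach is approached as far as the arm can. A call with a gripper value outside its range is refused whole. The fingers move at their own pace and stop on an object; FORCE is the grip in N (left out, the last holds). Time passes only in rows, so rows that repeat a pose let the fingers close. It gives the time, the measured TCP pose, the force and the opening at its end, in the units of the state.
- arm.observe(): the state, without advancing time (a new reading comes with each control period).
- arm.get_image(name): name is "scene" or "side" or "wrist"; returns the picture (400x640x3 uint8, red, green, blue); there is no depth.
- arm.camera_model(name): a dict with "vfov" (degrees; the focal length in pixels is half the picture's height over the tangent of half this angle, whatever the lens; pixels are square), "cx", "cy" (the principal point, pixels), "cam_to_world" (4x4, takes a point from camera to world coordinates); the wrist camera has in their place "T_tool_cam" (4x4, takes a point from camera to tool coordinates, whose origin is the TCP and whose axes are the flange's). Camera axes: x right, y down, z forward; pixel columns grow to the right and rows downward; lengths in m; the calibration is good to about 2 mm. A picture is of the moment at which its call begins: read the wrist's pose just before it. camera_model takes no time and is no camera call.
- arm.sign_off(): hands the job in, once; it reports no verdict.
The state is a dict: "clock": time; "joints": joint angles; "dq": joint speeds; "joint_efforts": joint torques, N m; "position": TCP position; "ee_rot": TCP orientation; "force": force on the tool from outside, world axes, zero at the start; "ft_torque": the same for the moment, N m; "width": opening from 0.0 (shut) to 1.0 (fully open).
Only numpy, scipy, OpenCV 4.12 (cv2) and the standard library are available. Lean on these libraries where they do the work, as an engineer would, in place of code of your own. Each camera call takes 0.05 s, during which the arm holds its last target.

### The job

Take the instrument with the green dome out of the tray and hold it up to the inspection camera: the dome in the middle of the camera's view and pointing straight into the lens, the front of the dome 12 cm from the glass. Finish while still holding it there, motionless in the air and touching nothing but the gripper; leave everything else on the bench, the camera included, where it is.

Things in the scene. Friction and masses are not known exactly. Their poses are not given: they have to be found in the camera images.
- green: The wanted instrument lying level in the tray: a square steel bar 16 x 16 mm, 110 mm long, with a green plastic dome (48 mm diameter, 26 mm deep) on one end and a dark round strike plate (34 mm diameter) on the other; 134 mm long, 0.14-0.28 kg, balanced at its origin. Origin: centre of the bar (grip there). x: along the bar towards the dome; z: up as it lies in the tray
- green_tip (a point): front (crown) of the green dome, on the bar's axis, 71 mm from the instrument's origin; axes as the instrument's
- blue: Bystander instrument lying level in the tray: a square steel bar 16 x 16 mm, 110 mm long, with a blue plastic dome (48 mm diameter, 26 mm deep) on one end and a dark round strike plate (34 mm diameter) on the other; 134 mm long, 0.14-0.28 kg, balanced at its origin. Origin: centre of the bar (grip there). x: along the bar towards the dome; z: up as it lies in the tray
- yellow: Bystander instrument lying level in the tray: a square steel bar 16 x 16 mm, 110 mm long, with a yellow plastic dome (48 mm diameter, 26 mm deep) on one end and a dark round strike plate (34 mm diameter) on the other; 134 mm long, 0.14-0.28 kg, balanced at its origin. Origin: centre of the bar (grip there). x: along the bar towards the dome; z: up as it lies in the tray
- tray: open aluminium tray, fixed, 230 (x) x 270 (y) x 36 mm, floor 4 mm; origin under its centre. Instruments lie along its x, domes to +x (away from the robot), at y = -80, 0, 80 mm in any order, bar axes 55 mm above the work surface, each loose (1.5 mm play) in two black U-cradles 34 mm either side of its centre (8 mm thick, 29 wide, 57 high); the bar between is free and lifts straight out
- lens (a point): centre of the front glass of the inspection camera (white box, black lens barrel, white ring light 68 mm in diameter, on a grey post 130 mm behind the glass), 260 to 345 mm above the work surface. It looks roughly towards the robot and 25 degrees downwards, along -x of this frame; +x points back into the camera, y is level, z is up in its picture
- focus (a point): point in the air on the lens axis, 120 mm in front of the lens glass (at -120 mm along the lens frame's x), where the camera is sharp; axes as the lens
- jar: closed clear jar with white cap, 60 mm diameter, 70 mm high; bystander, origin under its centre
- caliper: steel slide caliper lying flat, 150 x 55 x 12 mm; bystander, origin under the middle of its beam
- dish: round steel dish, 100 mm diameter, 35 mm high; bystander, origin under its centre
- spray: white bottle with blue cap, 60 mm diameter, 150 mm high; bystander, origin under its centre
- tape: paper-coloured tape roll lying flat, 90 mm diameter, 20 mm high; bystander, origin under its centre
There are look-alikes about, which are no part of the job. Leave any pink or turquoise look-alike of the green alone.

How it is judged:
By the outcome, as a careful person would: the job done as asked, in the order asked, and still so for the second after the job is handed in, while the arm keeps its last pose, push and grip.
It also fails if it takes over 38 s, if anything falls off the work surface, if the arm or the gripper's body presses on something with over 40 N, if the wrist force passes 120 N, or if a joint passes its speed limit or range.

## Working session

There is one attempt and no reset: what is moved stays moved. The work goes in short steps, Python scripts to look and compute and a shell command to move; the robot and the scene stay as the last step left them, time stands still between calls to the robot, and variables do not carry over. Pictures are saved under pics/ and viewed, and the job is handed in when it is done.

```bash
ls; mkdir -p pics
python3 - <<'E'
from cell import arm
import cv2,json
s=arm.observe(); print(s)
for n in ["scene","side","wrist"]:
    im=arm.get_image(n); cv2.imwrite(f"pics/{n}0.png",im[:,:,::-1]); 
    m=arm.camera_model(n); print(n,m)
E
```

```text
pics
{'clock': 0.0, 'joints': array([-0.10255725,  0.43522009,  0.02493365,  1.57412543, -0.01156249,
        1.1339879 , -0.07515437]), 'dq': array([ 1.08556098e-03,  1.58267336e-03, -9.44190090e-04, -5.50139176e-04,
        6.32692401e-04,  7.19388234e-05,  2.21082461e-04]), 'joint_efforts': array([ 3.89017032e-04, -6.67853522e+01,  9.84863900e-01, -3.14464223e+01,
       -6.05165795e-02,  4.27553023e-02,  1.12382318e-04]), 'position': array([ 6.24444995e-01, -7.79978215e-05,  2.07035391e-01]), 'ee_rot': array([-2.22085631e+00, -2.22059944e+00,  1.94354242e-03]), 'force': array([ 0.14323876,  0.08624528, -0.073117  ]), 'ft_torque': array([-0.01419322, -0.04104787, -0.01969138]), 'width': 0.9997774786622078}
scene {'vfov': 54.276957350765684, 'cx': 319.6028473064296, 'cy': 199.50772538589112, 'cam_to_world': array([[-0.32173059,  0.65904076, -0.67981961,  1.3051334 ],
       [ 0.94680214,  0.22956437, -0.22553472,  0.1980676 ],
       [ 0.00742578, -0.71621608, -0.69783908,  0.96641991],
       [ 0.        ,  0.        ,  0.        ,  1.        ]])}
side {'vfov': 51.476137368005844, 'cx': 322.4770251107786, 'cy': 196.23956032693584, 'cam_to_world': array([[ 0.81112913, -0.36950443,  0.4533608 , -0.07605748],
       [-0.58486389, -0.50987521,  0.6308419 , -0.91203947],
       [-0.00194144, -0.7768486 , -0.62968443,  1.02898065],
       [ 0.        ,  0.        ,  0.        ,  1.        ]])}
wrist {'vfov': 59.83212064721581, 'cx': 314.8524818866523, 'cy': 200.36773654813035, 'T_tool_cam': array([[ 1.78724226e-03, -9.64702822e-01, -2.63334901e-01,
         7.14501221e-02],
       [ 9.99997946e-01,  1.47255278e-03,  1.39238198e-03,
        -7.73074161e-04],
       [-9.55460281e-04, -2.63336849e-01,  9.64703473e-01,
        -1.77935493e-01],
       [ 0.00000000e+00,  0.00000000e+00,  0.00000000e+00,
         1.00000000e+00]])}
```

View pics/scene0.png

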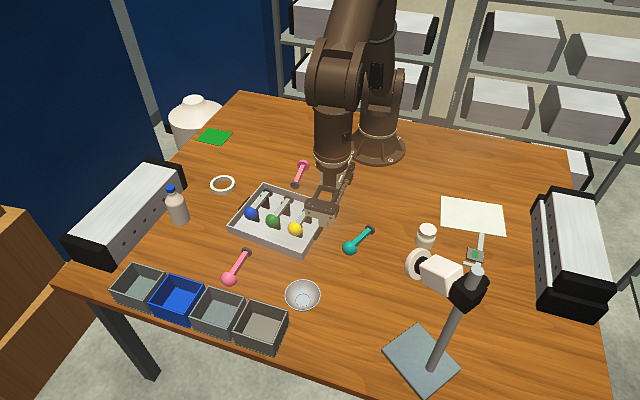

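View pics/side0.png

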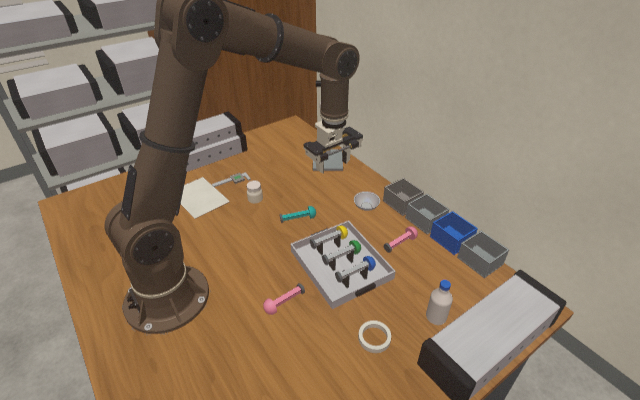

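View pics/wrist0.png

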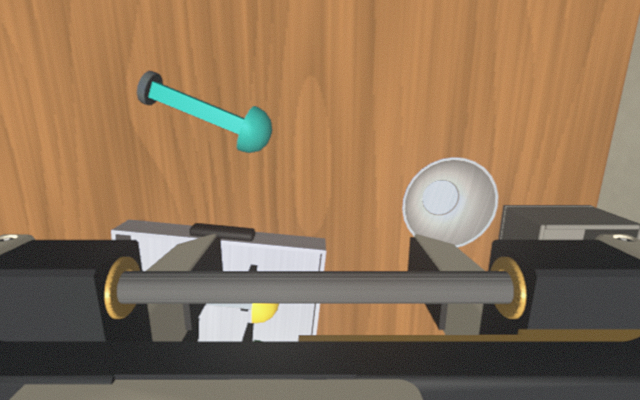

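The scene view shows the tray with blue (252,213), green (272,220, the middle one) and yellow (295,228). The inspection camera is at (435,272), but the gripper hides it in the side view. Pink and turquoise look-alikes lie outside the tray. Next I'll triangulate the domes.

```bash
cat > h.py <<'E'
import numpy as np,cv2
from scipy.spatial.transform import Rotation as R
def cam(m,T=None):
    f=200/np.tan(np.radians(m["vfov"])/2)
    return f,m["cx"],m["cy"],(m["cam_to_world"] if T is None else T)
def tool(s):
    T=np.eye(4);T[:3,:3]=R.from_rotvec(s["ee_rot"]).as_matrix();T[:3,3]=s["position"];return T
def wcam(m,s): return cam(m,tool(s)@m["T_tool_cam"])
def ray(c,u,v):
    d=c[3][:3,:3]@np.array([(u-c[1])/c[0],(v-c[2])/c[0],1]);return c[3][:3,3],d/np.linalg.norm(d)
def proj(c,p):
    q=np.linalg.inv(c[3])@np.append(p,1);return c[0]*q[0]/q[2]+c[1],c[0]*q[1]/q[2]+c[2]
def plane(c,u,v,z):
    o,d=ray(c,u,v);return o+d*(z-o[2])/d[2]
def tri(rs):
    A=sum(np.eye(3)-np.outer(d,d) for o,d in rs);b=sum((np.eye(3)-np.outer(d,d))@o for o,d in rs)
    p=np.linalg.solve(A,b);return p,[np.linalg.norm((np.eye(3)-np.outer(d,d))@(p-o)) for o,d in rs]
def blobs(im,h0,h1,s=120,v=50,mina=15):
    hsv=cv2.cvtColor(im,cv2.COLOR_RGB2HSV);m=cv2.inRange(hsv,(h0,s,v),(h1,255,255))
    n,l,st,ce=cv2.connectedComponentsWithStats(m)
    return [(int(st[i][4]),st[i][:4].tolist(),ce[i].round(2)) for i in range(1,n) if st[i][4]>=mina]
E
python3 - <<'E'
from h import *
from cell import arm
for n in ["scene","side"]:
    im=cv2.imread(f"pics/{n}0.png")[:,:,::-1].copy()
    for k,h in dict(green=(45,75),yellow=(20,34),blue=(105,125)).items():
        print(n,k,blobs(im,*h))
c1=cam(arm.camera_model("scene"));c2=cam(arm.camera_model("side"))
# tray rim corners on scene by eye, z=.036
for u,v in [(261,183),(228,222),(304,257),(325,215)]: print(plane(c1,u,v,.036).round(3))
for n in ["scene","side"]:
    im=cv2.imread(f"pics/{n}0.png")
    cr=im[170:270,215:345] if n=="scene" else im[215:310,280:405]
    cv2.imwrite(f"pics/{n}0z.png",cv2.resize(cr,None,fx=6,fy=6,interpolation=cv2.INTER_CUBIC))
E
```

```text
scene green [(393, [196, 128, 36, 18], array([213.76, 136.35])), (84, [266, 214, 13, 10], array([271.35, 218.77])), (37, [472, 250, 6, 8], array([474.54, 253.76]))]
scene yellow [(157, [288, 222, 15, 14], array([294.52, 228.62]))]
scene blue [(28383, [0, 0, 164, 262], array([ 66.84, 111.56])), (13432, [124, 0, 155, 125], array([204.69,  47.99])), (266, [279, 0, 13, 32], array([283.81,  13.32])), (366, [282, 44, 13, 42], array([287.4 ,  61.55])), (73, [165, 184, 10, 9], array([169.77, 188.  ])), (108, [244, 207, 14, 11], array([249.76, 211.73])), (1936, [147, 273, 58, 55], array([175.4 , 298.89]))]
side green [(39, [352, 241, 8, 9], array([356.36, 244.44]))]
side yellow [(92, [336, 225, 12, 14], array([342.51, 230.98]))]
side blue [(1139, [431, 212, 46, 42], array([451.61, 231.03])), (86, [363, 256, 12, 14], array([369.87, 261.74])), (83, [440, 280, 11, 10], array([444.75, 284.51]))]
[ 0.388 -0.327  0.036]
[ 0.594 -0.348  0.036]
[ 0.645 -0.068  0.036]
[ 0.462 -0.062  0.036]
```

View pics/side0z.png

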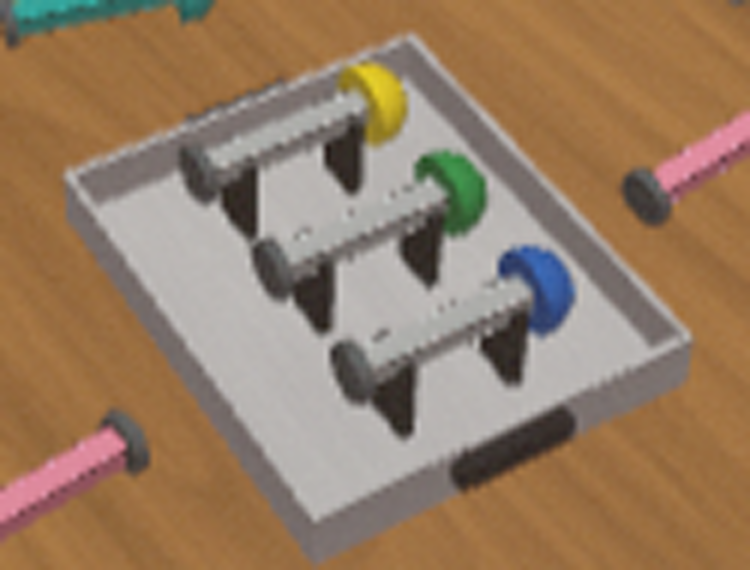

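View pics/scene0z.png

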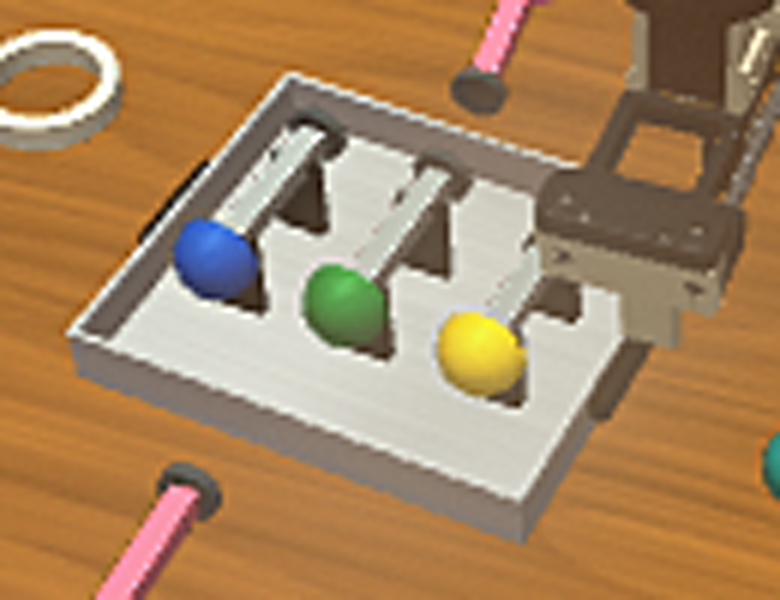

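Run:
```python
from h import *
from cell import arm
c1=cam(arm.camera_model("scene"));c2=cam(arm.camera_model("side"))
z=lambda u,v,o:(u/6+o[0],v/6+o[1])
S=[plane(c2,*z(u,v,(280,215)),.036) for u,v in [(66,175),(412,35),(692,340),(315,520)]]
print(np.array(S).round(4), np.mean(S,0).round(4))
for a,b in [(0,1),(3,2),(0,3),(1,2)]:
    d=S[b]-S[a];print(np.linalg.norm(d).round(3),np.degrees(np.arctan2(d[1],d[0])).round(1))
C=[plane(c1,*z(u,v,(215,170)),.036) for u,v in [(290,75),(72,335),(525,497)]]
print(np.array(C).round(4))
print((C[0]+C[2])/2)
for a,b in [(0,1),(1,2)]:
    d=C[b]-C[a];print(np.linalg.norm(d).round(3),np.degrees(np.arctan2(d[1],d[0])).round(1))
# bar mid: centre of bar top z=.063 from side, green & strike plate
for k,(u,v) in dict(green_dome=(350,305),gplate=(440,175)).items(): print(k,plane(c1,*z(u,v,(215,170)),.055).round(4))
for k,(u,v) in dict(gdome=(453,192),gplate=(274,266)).items(): print(k,plane(c2,*z(u,v,(280,215)),.055).round(4))
```

```text
[[ 0.4059 -0.0612  0.036 ]
 [ 0.6331 -0.0839  0.036 ]
 [ 0.6045 -0.3514  0.036 ]
 [ 0.379  -0.3272  0.036 ]] [ 0.5056 -0.2059  0.036 ]
0.228 -5.7
0.227 -6.1
0.267 -95.8
0.269 -96.1
[[ 0.3824 -0.3204  0.036 ]
 [ 0.6097 -0.3428  0.036 ]
 [ 0.6323 -0.0774  0.036 ]]
[ 0.50737589 -0.19889805  0.036     ]
0.228 -5.6
0.266 85.1
green_dome [ 0.557  -0.2037  0.055 ]
gplate [ 0.4501 -0.1959  0.055 ]
gdome [ 0.5591 -0.2108  0.055 ]
gplate [ 0.4493 -0.1973  0.055 ]
```

```bash
python3 -m creep '[[[-3,-4,2,0,0,-8,0],[-6,-8,4,0,0,-16,0],[-9,-12,6,0,0,-24,0],[-11,-16,7,0,0,-32,0],[-12,-20,7,0,0,-40,0]]]'; python3 -m creep '[[[0,0,0,0,0,-8,0],[0,0,0,0,0,-16,0],[0,0,0,0,0,-24,0],[0,0,0,0,0,-32,0],[0,0,0,0,0,-40,0]]]';python3 -m creep '[[[0,0,0,0,0,-8,0],[0,0,0,0,0,-15.7,0],[0,0,0,0,0,-15.7,0],[0,0,0,0,0,-15.7,0]]]'
python3 - <<'E'
from h import *
from cell import arm
s=arm.observe();np.save("s1.npy",s,allow_pickle=True);print(s["position"],s["joints"],s["clock"])
print(tool(s).round(3))
for n in ["side","wrist","scene"]:
    im=arm.get_image(n); cv2.imwrite(f"pics/{n}1.png",im[:,:,::-1])
E
```

```text
clock: 0.65
position: [0.5039, -0.2013, 0.2798]
ee_rot: [2.85, 1.32, 0.004]
force: [-0.5, 0.0, 0.5]
width: 0.619
clock: 1.15
position: [0.5048, -0.2, 0.2776]
ee_rot: [-3.13, -0.264, 0.001]
force: [-0.3, 0.9, 0.6]
width: 0.505
clock: 1.55
position: [0.5049, -0.1999, 0.2777]
ee_rot: [3.138, -0.15, -0.001]
force: [0.1, 0.6, 0.1]
width: 0.501
[ 0.50494298 -0.19986926  0.27771322] [-0.03259682  0.25026007  0.39709171  1.69158823 -0.10202491  1.22050015
 -1.27766418] 1.55
[[ 0.995 -0.095 -0.     0.505]
 [-0.095 -0.995 -0.    -0.2  ]
 [-0.     0.    -1.     0.278]
 [ 0.     0.     0.     1.   ]]
```

View pics/side1.png

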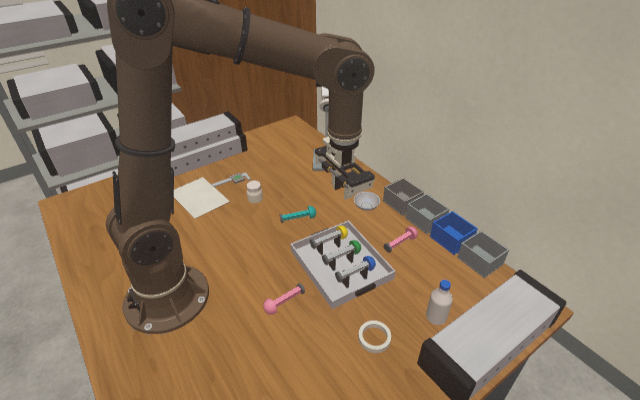

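View pics/wrist1.png

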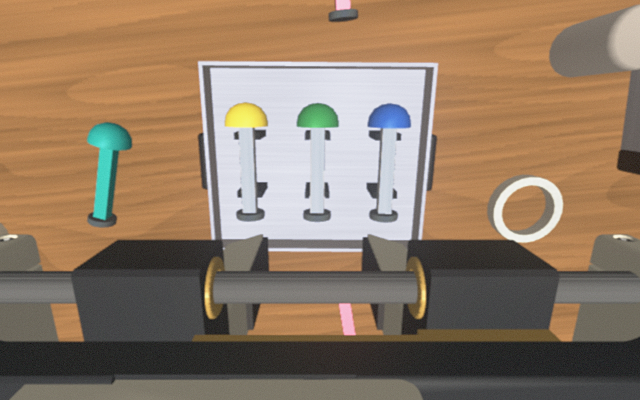

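The wrist view shows the tray squarely, with the green dome at (317,117), its bar at column 317, and the strike plate at (317,215). I'll measure these by ray-casting.

Run:
```python
from h import *
from cell import arm
s=np.load("s1.npy",allow_pickle=True).item()
c=wcam(arm.camera_model("wrist"),s)
im=cv2.imread("pics/wrist1.png")[:,:,::-1].copy()
g=[b for b in blobs(im,45,75) if b[0]>200];print(g)
gr=im.astype(int)
x0,y0,w,h=g[0][1]; 
hsv=cv2.cvtColor(im,cv2.COLOR_RGB2HSV)
m=cv2.inRange(hsv,(45,120,50),(75,255,255))[y0:y0+h]
r=h-3; xs=np.where(m[r])[0]; print("base row",y0+r,xs.min(),xs.max())
top=plane(c,x0+w/2-.5,y0-.5,.055); 
base=plane(c,(xs.min()+xs.max())/2,y0+h-1,.055)
print("crown",top,"base",base)
for v in (145,165,180,200): print(v,im[v,300:336].mean(1).astype(int).tolist())
# plate
print([im[v,317].mean().astype(int) for v in range(200,228)])
cv2.imwrite("pics/w1z.png",cv2.resize(cv2.imread("pics/wrist1.png")[85:235,270:365],None,fx=4,fy=4))
```

```text
[(442, [301, 106, 33, 21], array([316.83, 118.08]))]
base row 124 299 331
crown [ 0.57459023 -0.20819351  0.055     ] base [ 0.55257066 -0.20389613  0.055     ]
145 [224, 226, 226, 224, 224, 228, 226, 226, 226, 225, 216, 213, 214, 213, 213, 216, 217, 215, 215, 212, 214, 212, 215, 212, 203, 213, 226, 228, 226, 227, 228, 228, 227, 227, 228, 226]
165 [228, 227, 227, 226, 228, 226, 228, 226, 227, 227, 219, 216, 214, 215, 216, 215, 217, 215, 216, 210, 212, 214, 214, 208, 199, 217, 227, 227, 226, 226, 227, 227, 227, 225, 226, 225]
180 [227, 226, 225, 228, 228, 229, 228, 229, 229, 228, 221, 216, 214, 214, 215, 216, 217, 217, 213, 212, 211, 211, 213, 218, 224, 226, 227, 228, 226, 227, 226, 224, 224, 225, 226, 224]
200 [227, 225, 227, 228, 228, 227, 227, 227, 228, 227, 220, 217, 216, 217, 217, 217, 219, 218, 215, 214, 216, 213, 212, 207, 214, 225, 226, 227, 223, 224, 223, 220, 222, 224, 223, 223]
[np.int64(218), np.int64(215), np.int64(218), np.int64(218), np.int64(217), np.int64(219), np.int64(219), np.int64(219), np.int64(217), np.int64(219), np.int64(221), np.int64(222), np.int64(208), np.int64(133), np.int64(77), np.int64(90), np.int64(116), np.int64(124), np.int64(123), np.int64(120), np.int64(119), np.int64(148), np.int64(205), np.int64(228), np.int64(224), np.int64(225), np.int64(224), np.int64(226)]
```

View pics/w1z.png

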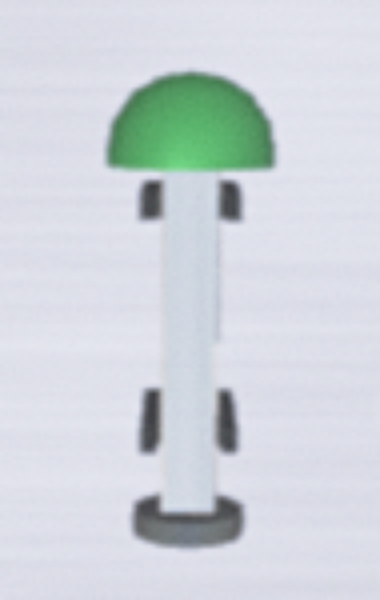

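View pics/scene1.png

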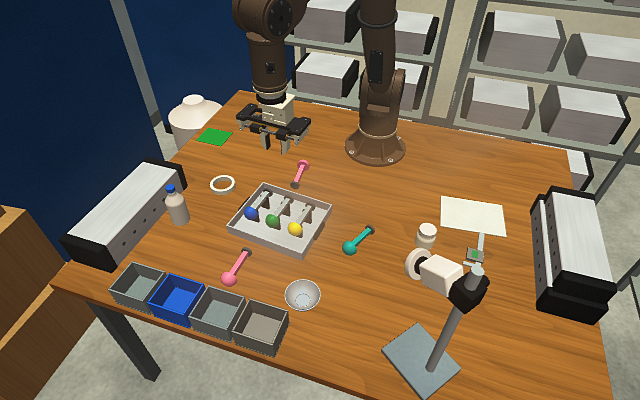

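Run:
```python
from h import *
from cell import arm
s=np.load("s1.npy",allow_pickle=True).item()
c=wcam(arm.camera_model("wrist"),s)
a=plane(c,317.3,127.0,.063);b=plane(c,316.8,213,.063)
print(a,b,(a+b)/2,np.linalg.norm(a-b),np.degrees(np.arctan2(*(a-b)[1::-1])))
t=[plane(c,u,v,.036) for u,v in [(200,63),(436,64),(424,251),(213,250)]]
print(np.round(t,4),np.mean(t,0)); d=t[0]-t[1];print(np.degrees(np.arctan2(d[0],d[1])),np.linalg.norm(d)); d=t[0]-t[3];print(np.degrees(np.arctan2(d[1],d[0])),np.linalg.norm(d))
d=t[1]-t[2];print(np.degrees(np.arctan2(d[1],d[0])),np.linalg.norm(d))
```

```text
[ 0.55169787 -0.20637421  0.063     ] [ 0.45248423 -0.19665599  0.063     ] [ 0.50209105 -0.2015151   0.063     ] 0.09968846792002499 -5.594419205426975
[[ 0.6331 -0.0809  0.036 ]
 [ 0.6071 -0.3463  0.036 ]
 [ 0.3794 -0.3303  0.036 ]
 [ 0.4064 -0.0568  0.036 ]] [ 0.50649509 -0.2035855   0.036     ]
5.592437300772289 0.26667299662518684
-6.090944097026144 0.22791443888254498
-4.0277756810829946 0.2282017787502546
```

```bash
python3 -m creep '[[[0.2,-0.2,-4,0,0,0,0],[0.2,-0.2,-8,0,0,0,0],[0.2,-0.2,-12,0,0,0,0],[0.2,-0.2,-15,0,0,0,0],[0.2,-0.2,-17,0,0,0,0]]]'
python3 - <<'E'
from h import *
from cell import arm
s=arm.observe();print(s["position"])
im=arm.get_image("wrist"); cv2.imwrite("pics/wrist2.png",im[:,:,::-1])
E
```

```text
clock: 2.2
position: [0.5059, -0.2016, 0.1055]
ee_rot: [-3.137, 0.154, 0.004]
force: [0.0, -0.2, 0.8]
width: 0.501
[ 0.50585233 -0.20163463  0.10554725]
```

View pics/wrist2.png

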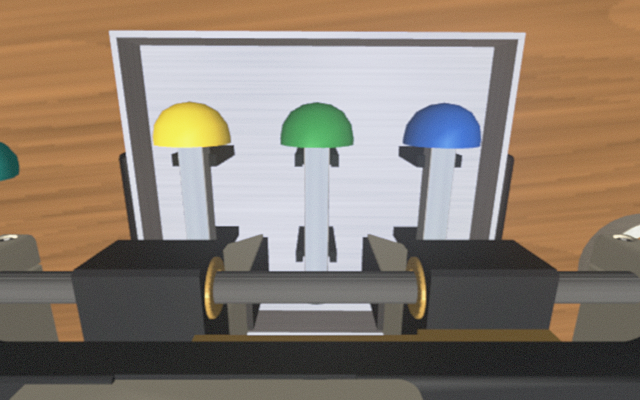

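The green bar (column 316) is centred between the fingers, and the neighbours are clear. I'll descend, grip and lift.

```bash
python3 -m creep '[[[0,0,-2,0,0,0,0],[0,0,-4,0,0,0,0],[0,0,-5.2,0,0,0,0],[0,0,-5.2,0,0,0,0],[0,0,-5.2,0,0,0,0]]]' 35;python3 -m creep '[[[0,0,0,0,0,0,-1],[0,0,0,0,0,0,-1],[0,0,0,0,0,0,-1],[0,0,0,0,0,0,-1],[0,0,0,0,0,0,-1]]]' 35; python3 -m creep '[[[0,0,0,0,0,0,-1],[0,0,0,0,0,0,-1]]]' 35
```

```text
clock: 2.75
position: [0.5074, -0.2023, 0.0565]
ee_rot: [3.138, -0.156, 0.001]
force: [-0.0, -0.4, 0.2]
width: 0.502
clock: 3.25
position: [0.5071, -0.202, 0.056]
ee_rot: [3.138, -0.156, 0.0]
force: [0.2, -0.3, 0.2]
width: 0.117
clock: 3.45
position: [0.507, -0.202, 0.0558]
ee_rot: [3.138, -0.156, -0.0]
force: [-0.2, -0.5, 0.3]
width: 0.006
```

The gripper closed to 0.006, but the 16 mm bar should have stopped it at 0.17, so I'll look.

Run:
```python
from h import *
from cell import arm
s=arm.observe();print(s)
for n in ["wrist","scene","side"]:
    im=arm.get_image(n); cv2.imwrite(f"pics/{n}3.png",im[:,:,::-1])
    if n!="wrist":
        cr=im[150:270,215:345] if n=="scene" else im[150:310,260:405]
        cv2.imwrite(f"pics/{n}3z.png",cv2.resize(cr[:,:,::-1],None,fx=3.7,fy=3.7,interpolation=cv2.INTER_CUBIC))
```

```text
{'clock': 3.45, 'joints': array([ 0.04593444,  0.49703989,  0.32328007,  1.95295069, -0.22990881,
        0.72686911, -1.16486778]), 'dq': array([ 1.88920657e-04,  9.79738297e-05, -1.67949998e-04,  2.86918455e-04,
        3.87725517e-04, -2.01009836e-04, -1.11333022e-03]), 'joint_efforts': array([-6.10353818e-03, -6.04134393e+01,  5.57755843e+00, -2.25725716e+01,
       -3.20164429e-02, -5.71487693e-02, -7.32978333e-05]), 'position': array([ 0.50698698, -0.20201707,  0.05582536]), 'ee_rot': array([ 3.13768692e+00, -1.56320769e-01, -1.37569017e-04]), 'force': array([-0.15684465, -0.53149273,  0.25084136]), 'ft_torque': array([ 0.0103541 ,  0.16198093, -0.01400966]), 'width': 0.00587175651624971}
```

View pics/wrist3.png

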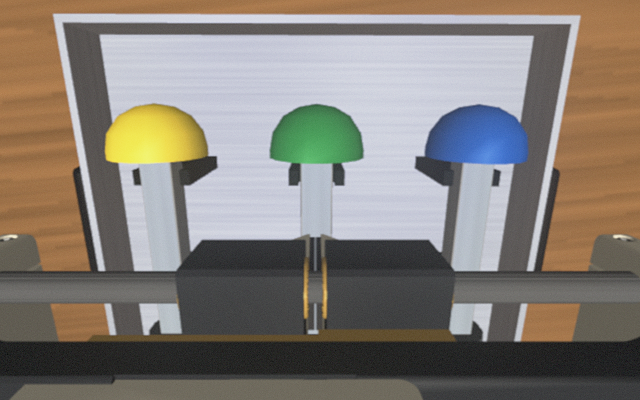

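View pics/scene3z.png

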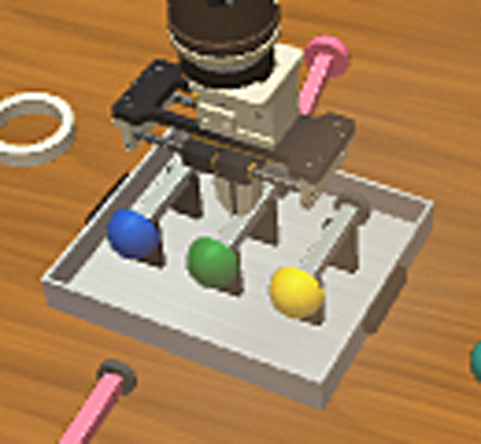

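View pics/side3z.png

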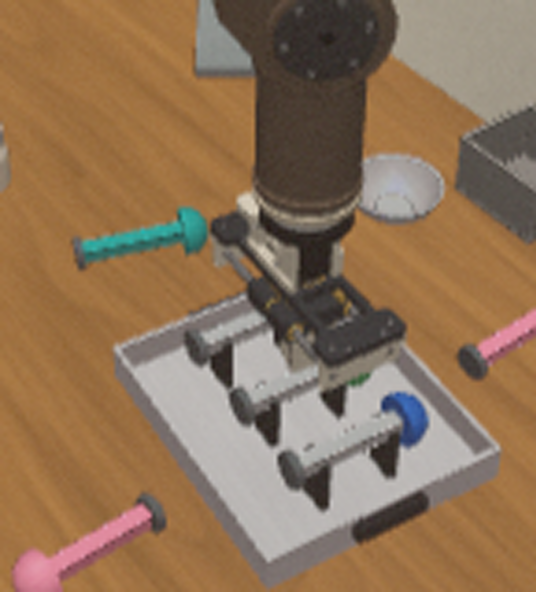

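Run:
```python
from h import *
from cell import arm
c1=cam(arm.camera_model("scene"));c2=cam(arm.camera_model("side"))
s=arm.observe();T=tool(s);print(T.round(3))
im1=cv2.imread("pics/scene3.png");im2=cv2.imread("pics/side3.png")
cw=wcam(arm.camera_model("wrist"),s)
for k,z in dict(tip=.017,tcp=0,m50=-.05).items():
    p=(T@[0,0,z,1])[:3]; print(k,p,np.round(proj(c1,p),1),np.round(proj(c2,p),1),np.round(proj(cw,p),1))
cv2.imwrite("pics/s3zz.png",cv2.resize(im1[160:240,240:320],None,fx=7,fy=7,interpolation=cv2.INTER_CUBIC))
cv2.imwrite("pics/d3zz.png",cv2.resize(im2[205:285,310:390],None,fx=7,fy=7,interpolation=cv2.INTER_CUBIC))
cv2.imwrite("pics/w3zz.png",cv2.resize(cv2.imread("pics/wrist3.png")[220:345,240:390],None,fx=5,fy=5,interpolation=cv2.INTER_CUBIC))
```

```text
[[ 0.995 -0.099 -0.     0.507]
 [-0.099 -0.995 -0.    -0.202]
 [-0.     0.    -1.     0.056]
 [ 0.     0.     0.     1.   ]]
tip [ 0.50699483 -0.20199978  0.03880466] [280.3 213.7] [341.  255.8] [315.6 227.9]
tcp [ 0.50699623 -0.20199961  0.05580466] [280.  210.1] [341.1 252.1] [315.7 238.4]
m50 [ 0.50700035 -0.20199911  0.10580466] [279. 199.] [341.5 241. ] [315.9 283.6]
```

View pics/s3zz.png

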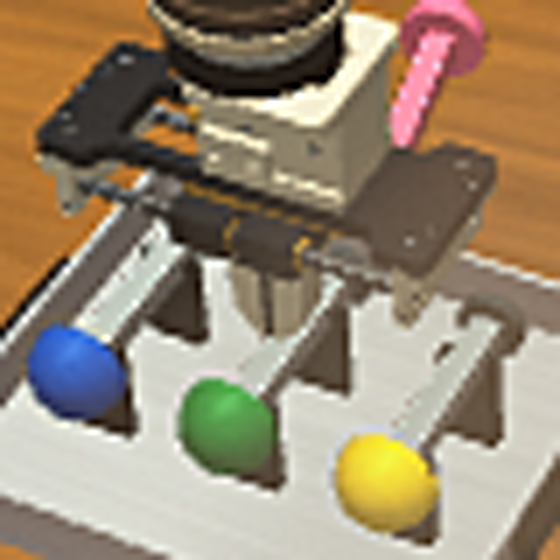

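View pics/d3zz.png

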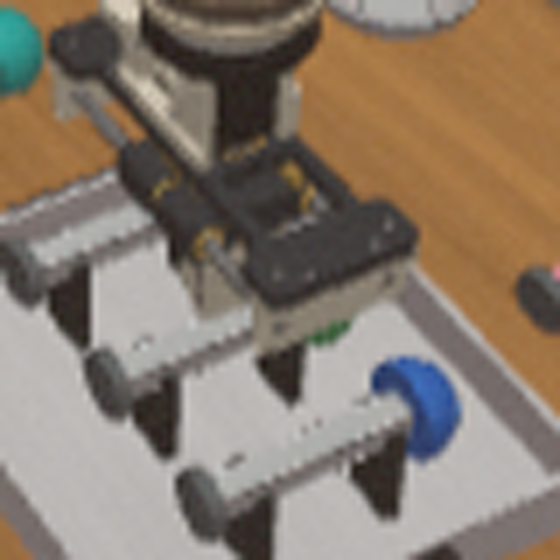

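View pics/w3zz.png

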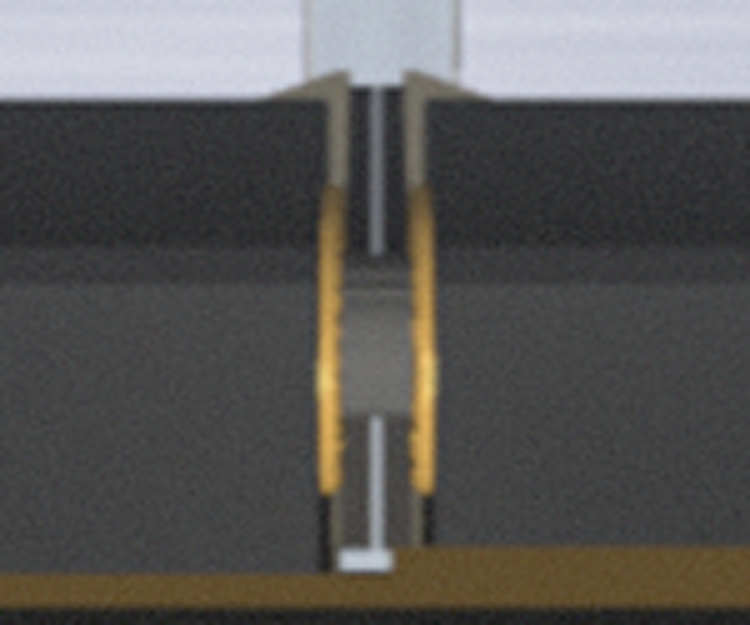

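The jaws have closed just above the bar, and the tips sit higher than the reported TCP implies. I'll measure the real tip height from two views.

Run:
```python
from h import *
from cell import arm
c1=cam(arm.camera_model("scene"))
s=arm.observe();T=tool(s);cw=wcam(arm.camera_model("wrist"),s)
for z in [.017,.012,.007,.002,-.003,-.008,-.013,-.018]:
  print(z,[np.round(proj(c,(T@[.0095,y,z,1])[:3]),1).tolist() for c in(c1,cw) for y in (-.005,.005)])
```

```text
0.017 [[280.3, 216.1], [277.6, 215.1], [307.1, 212.6], [324.2, 212.6]]
0.012 [[280.2, 215.0], [277.5, 214.1], [307.0, 215.2], [324.4, 215.2]]
0.007 [[280.1, 214.0], [277.4, 213.0], [306.8, 217.9], [324.6, 217.9]]
0.002 [[280.0, 212.9], [277.3, 211.9], [306.5, 220.8], [324.9, 220.8]]
-0.003 [[279.9, 211.8], [277.2, 210.9], [306.3, 223.8], [325.1, 223.8]]
-0.008 [[279.8, 210.7], [277.0, 209.8], [306.1, 226.9], [325.4, 227.0]]
-0.013 [[279.7, 209.6], [276.9, 208.7], [305.8, 230.3], [325.7, 230.3]]
-0.018 [[279.6, 208.6], [276.8, 207.6], [305.6, 233.8], [326.0, 233.9]]
```

Both views put the fingertips about 18 mm behind the reported TCP, so they're at z≈0.074 and about 35 mm short of nominal. I'll open and go down in stages, checking contact and pictures.

```bash
python3 -m creep '[[[0,0,0,0,0,0,0],[0,0,0,0,0,0,0],[0,0,0,0,0,0,0],[0,0,0,0,0,0,0],[0,0,0,0,0,0,0]]]';python3 -m creep '[[[0,0,-0.6,0,0,0,0],[0,0,-1.2,0,0,0,0],[0,0,-1.8,0,0,0,0],[0,0,-2.2,0,0,0,0],[0,0,-2.2,0,0,0,0]]]'
python3 - <<'E'
from h import *
from cell import arm
s=arm.observe();print(s["position"],s["force"])
T=tool(s);cs=cam(arm.camera_model("scene"))
im=arm.get_image("wrist"); cv2.imwrite("pics/wrist4.png",im[:,:,::-1])
im=arm.get_image("scene"); cv2.imwrite("pics/scene4z.png",cv2.resize(im[160:240,240:320,::-1],None,fx=7,fy=7,interpolation=cv2.INTER_CUBIC))
E
```

```text
clock: 4.1
position: [0.507, -0.202, 0.0558]
ee_rot: [3.138, -0.156, -0.0]
force: [-0.2, -0.2, -0.2]
width: 0.389
clock: 4.6
position: [0.5064, -0.2019, 0.033]
ee_rot: [-3.137, 0.157, 0.002]
force: [-0.8, 0.3, -0.0]
width: 0.499
[ 0.50644782 -0.2018841   0.03300337] [-0.75213951  0.25164461 -0.04263429]
```

View pics/wrist4.png

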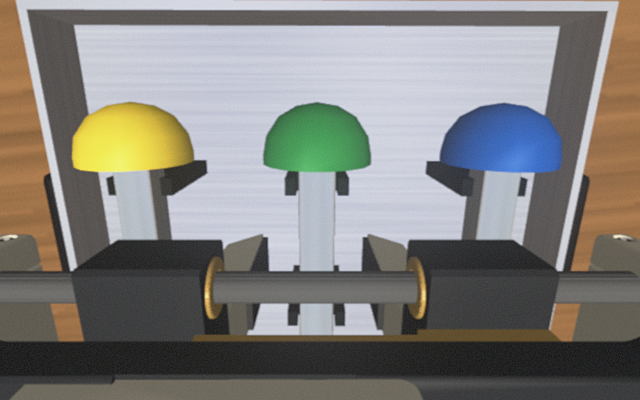

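View pics/scene4z.png

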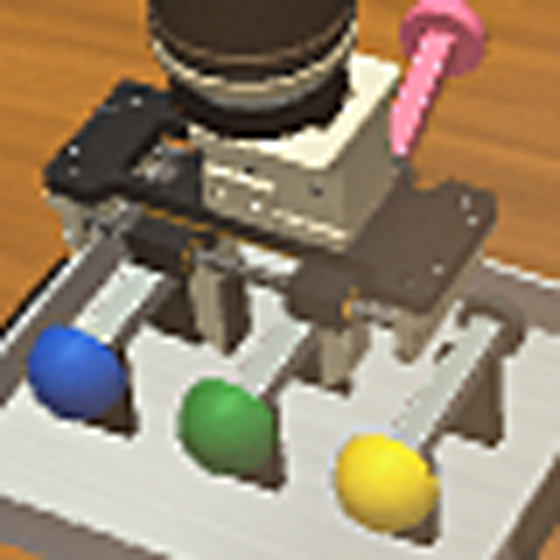

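```bash
python3 -m creep '[[[0,0,-0.3,0,0,0,0],[0,0,-0.6,0,0,0,0],[0,0,-0.9,0,0,0,0],[0,0,-1.1,0,0,0,0],[0,0,-1.1,0,0,0,0]]]'; python3 -m creep '[[[0,0,0,0,0,0,-1],[0,0,0,0,0,0,-1],[0,0,0,0,0,0,-1],[0,0,0,0,0,0,-1],[0,0,0,0,0,0,-1]]]' 35; python3 -m creep '[[[0,0,0,0,0,0,-1],[0,0,0,0,0,0,-1],[0,0,0,0,0,0,-1]]]' 35
```

```text
clock: 5.2
position: [0.5068, -0.2019, 0.0225]
ee_rot: [-3.138, 0.156, 0.001]
force: [-0.0, 0.2, -0.7]
width: 0.502
clock: 5.7
position: [0.5071, -0.2021, 0.0229]
ee_rot: [3.138, -0.156, 0.0]
force: [0.1, 0.2, 1.0]
width: 0.171
clock: 6.0
position: [0.5071, -0.2021, 0.0229]
ee_rot: [3.138, -0.156, 0.0]
force: [-0.5, -0.9, 1.3]
width: 0.165
```

The jaws hold at 0.165 (about 15 mm), so the bar is gripped. I'll lift it straight up.

```bash
python3 -m creep '[[[0,0,0.5,0,0,0,-1],[0,0,1.5,0,0,0,-1],[0,0,3,0,0,0,-1],[0,0,5,0,0,0,-1],[0,0,7,0,0,0,-1]]]'; python3 -m creep '[[[0,0,4,0,0,0,-1],[0,0,8,0,0,0,-1],[0,0,12,0,0,0,-1],[0,0,16,0,0,0,-1],[0,0,20,0,0,0,-1]]]';  python3 - <<'E'
from h import *
from cell import arm
s=arm.observe();print(s["position"],s["force"],s["joints"])
for n in ["wrist","scene","side"]:
    im=arm.get_image(n); cv2.imwrite(f"pics/{n}5.png",im[:,:,::-1])
E
```

```text
clock: 6.5
position: [0.5067, -0.2019, 0.094]
ee_rot: [-3.138, 0.156, 0.001]
force: [0.1, -0.2, -2.2]
width: 0.171
clock: 7.0
position: [0.5062, -0.2019, 0.2952]
ee_rot: [-3.138, 0.157, -0.0]
force: [1.2, 0.2, -3.0]
width: 0.172
[ 0.50616215 -0.20191401  0.29520393] [ 1.24455494  0.18190045 -2.97284766] [-0.03928595  0.24287109  0.40971277  1.65867138 -0.10084106  1.26085986
 -1.28021324]
```

View pics/wrist5.png

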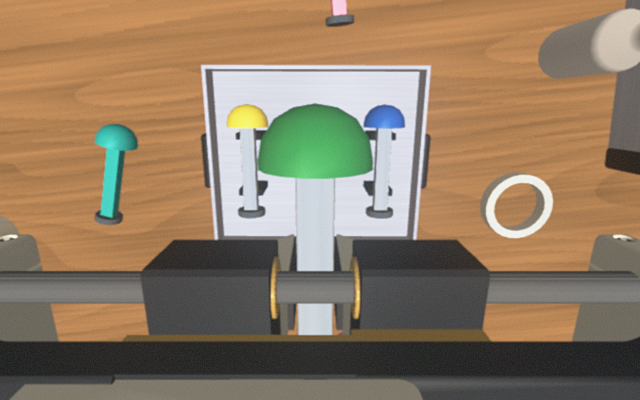

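View pics/side5.png

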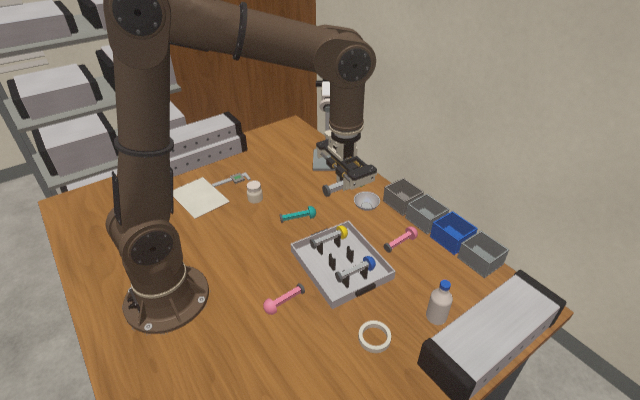

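View pics/scene5.png

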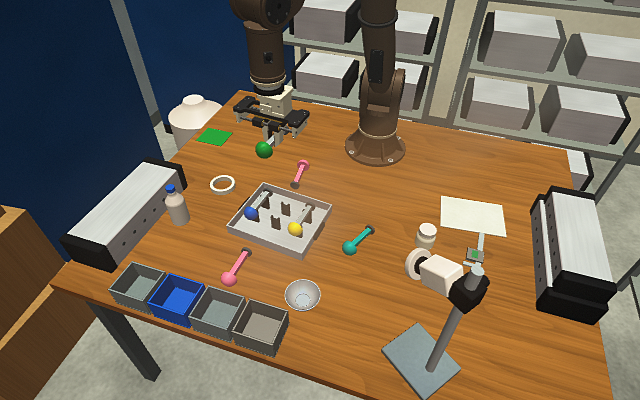

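Run:
```python
from h import *
from cell import arm
c1=cam(arm.camera_model("scene"));c2=cam(arm.camera_model("side"))
print("post",plane(c1,432,371,.01))
for z in (.26,.30,.345): print(z,plane(c1,417,263,z),plane(c1,477,268,z),plane(c2,327,100,z))
im=cv2.imread("pics/scene5.png");cv2.imwrite("pics/s5z.png",cv2.resize(im[235:320,395:495],None,fx=7,fy=7,interpolation=cv2.INTER_CUBIC))
im=cv2.imread("pics/side5.png");cv2.imwrite("pics/d5z.png",cv2.resize(im[60:200,290:390],None,fx=4,fy=4,interpolation=cv2.INTER_CUBIC))
```

```text
post [0.84812697 0.33824026 0.01      ]
0.26 [0.73750729 0.23993613 0.26      ] [0.70774541 0.36739761 0.26      ] [0.86131099 0.35862953 0.26      ]
0.3 [0.7696483  0.23756538 0.3       ] [0.74157164 0.35780954 0.3       ] [0.81255197 0.29253325 0.3       ]
0.345 [0.80580693 0.2348983  0.345     ] [0.77962614 0.34702297 0.345     ] [0.75769808 0.21817494 0.345     ]
```

View pics/s5z.png

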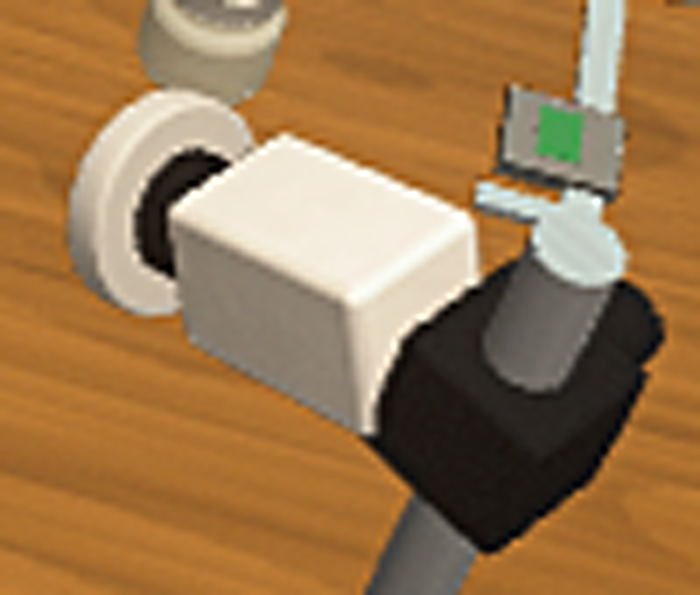

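View pics/d5z.png

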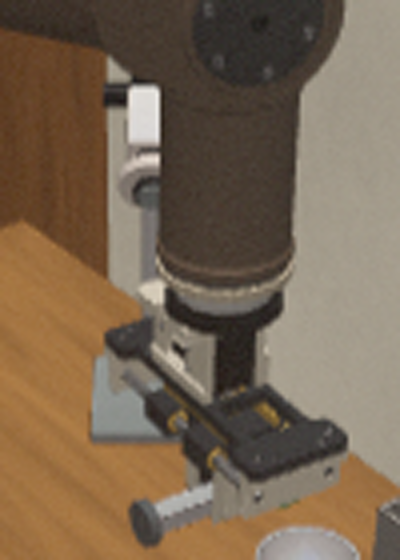

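The green instrument is held and the tray cradles are empty. The arm hides the inspection camera in the side view, so I'll move left, clear of that line of sight.

```bash
python3 -m creep '[[[-1,4,1,0,0,5,-1],[-2,8.5,2,0,0,10,-1],[-3,13,3,0,0,15,-1],[-4,17.5,4,0,0,20,-1],[-5,22,4,0,0,25,-1]]]'; python3 -m creep '[[[-1,4,0,0,0,3,-1],[-1,7,0,0,0,3,-1],[-1,8,0,0,0,3,-1],[-1,8,0,0,0,3,-1]]]';  python3 - <<'E'
from h import *
from cell import arm
s=arm.observe();print(s["position"],s["force"],s["joints"]);np.save("s6.npy",s,allow_pickle=True)
for n in ["wrist","scene","side"]:
    im=arm.get_image(n); cv2.imwrite(f"pics/{n}6.png",im[:,:,::-1])
im=cv2.imread("pics/side6.png");cv2.imwrite("pics/d6z.png",cv2.resize(im[60:180,290:390],None,fx=5,fy=5,interpolation=cv2.INTER_CUBIC))
E
```

```text
clock: 7.65
position: [0.4559, 0.0195, 0.333]
ee_rot: [3.096, 0.532, 0.0]
force: [1.4, 0.5, -2.5]
width: 0.168
clock: 8.05
position: [0.4462, 0.099, 0.3317]
ee_rot: [3.081, 0.612, -0.003]
force: [-0.3, -0.8, -2.9]
width: 0.172
[0.44616018 0.09902313 0.33174773] [-0.30671286 -0.78398571 -2.86422551] [-0.43336331  0.06744926  0.10565735  1.75778474 -0.00732926  1.31898917
 -1.50502038]
```

View pics/side6.png

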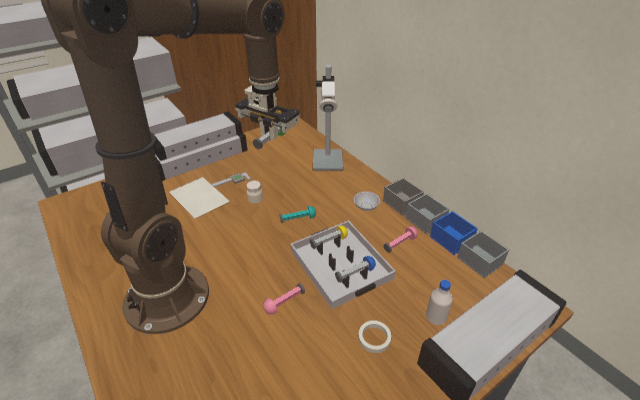

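View pics/d6z.png

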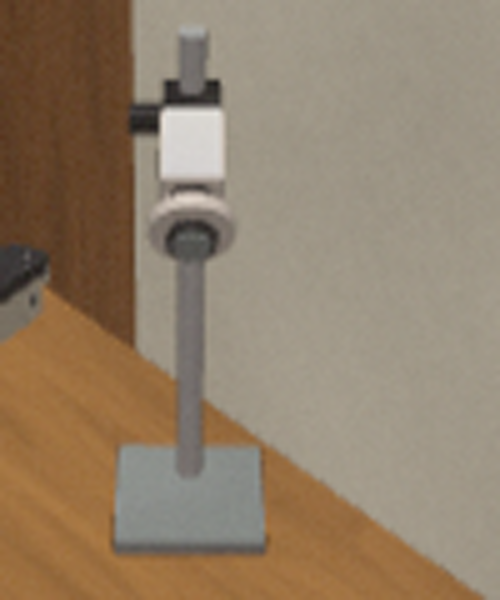

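View pics/wrist6.png

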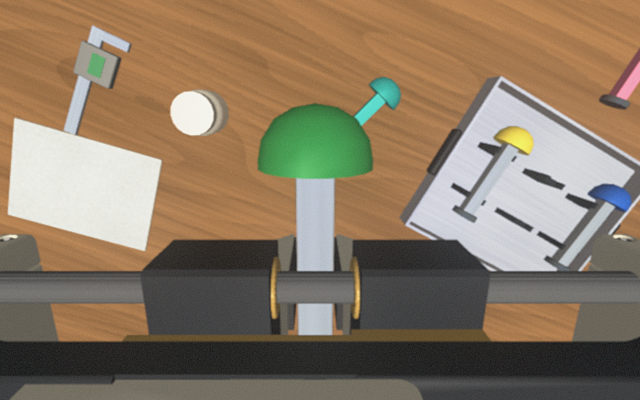

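View pics/scene6.png

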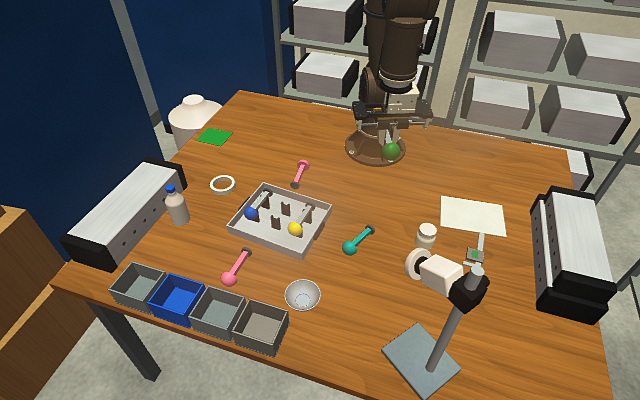

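The side view now shows the whole inspection stand: glass near (328,108), ring (328.5,105.5), post column ~328, base plate. To see the lens close up, I'll pitch the tool and bring the wrist camera around.

```bash
python3 -m creep '[[[3,-0.5,0.6,3.4,-7.2,0.4,-1],[6,-1,1.2,6.8,-14.4,0.8,-1],[9.5,-1.5,1.8,10.2,-21.6,1.2,-1],[13,-2,2.5,13.6,-28.8,1.6,-1],[16,-2.5,3.2,17,-36,2,-1]]]'; python3 -m creep '[[[1.3,-0.2,0,2.1,-4.5,0.5,-1],[1.3,-0.2,0,2.1,-4.5,0.5,-1],[1.3,-0.2,0,2.1,-4.5,0.5,-1],[1.3,-0.2,0,2.1,-4.5,0.5,-1]]]';  python3 - <<'E'
from h import *
from cell import arm
s=arm.observe();print(s["position"],s["force"],s["joints"],s["clock"]);np.save("s7.npy",s,allow_pickle=True)
print(tool(s).round(3))
for n in ["wrist"]:
    im=arm.get_image(n); cv2.imwrite(f"pics/{n}7.png",im[:,:,::-1])
E
```

```text
clock: 8.7
position: [0.6058, 0.0705, 0.3652]
ee_rot: [-2.75, -0.59, -0.979]
force: [-0.1, 3.5, -2.8]
width: 0.173
clock: 9.1
position: [0.6171, 0.0728, 0.3644]
ee_rot: [-2.686, -0.596, -1.077]
force: [0.3, 0.3, -2.2]
width: 0.172
[0.6171273  0.07283754 0.36436256] [ 0.30204083  0.2740207  -2.22895545] [-0.32149584 -0.04056086  0.30449903  2.05547118 -0.65704699  0.50443662
 -0.66531924] 9.1
[[ 0.656  0.431  0.619  0.617]
 [ 0.296 -0.902  0.315  0.073]
 [ 0.694 -0.023 -0.719  0.364]
 [ 0.     0.     0.     1.   ]]
```

View pics/wrist7.png

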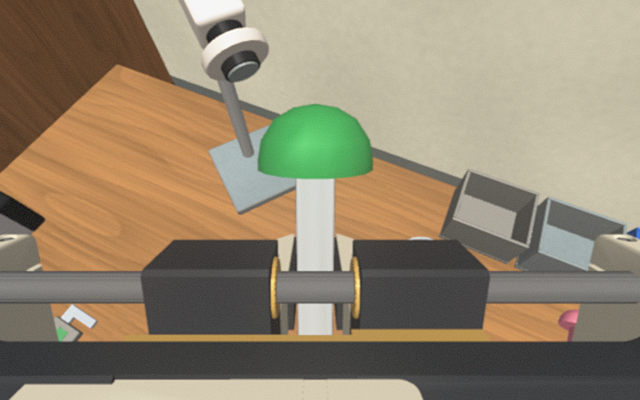

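The wrist view shows the lens glass at about (241,71), the ring around (235,54) and the post foot at (249,155). I'll zoom in for precise pixels.

Run:
```python
import cv2
im=cv2.imread("pics/wrist7.png");cv2.imwrite("pics/w7z.png",cv2.resize(im[0:170,175:305],None,fx=5,fy=3.5,interpolation=cv2.INTER_CUBIC))
cv2.imwrite("pics/w7y.png",cv2.resize(im[0:90,175:285],None,fx=7,fy=6.6,interpolation=cv2.INTER_CUBIC))
im=cv2.imread("pics/side6.png");cv2.imwrite("pics/d6y.png",cv2.resize(im[75:125,300:355],None,fx=12,fy=12,interpolation=cv2.INTER_CUBIC))
```

```text
(no output)
```

View pics/w7y.png

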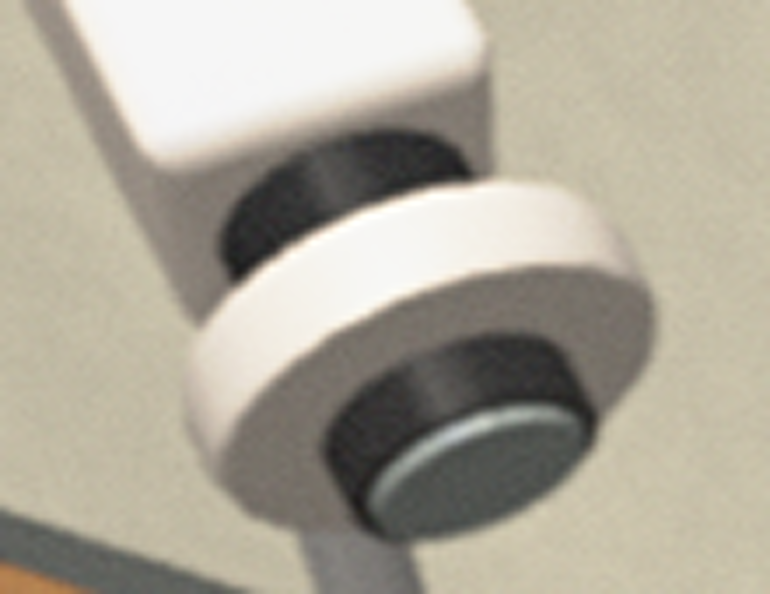

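View pics/d6y.png

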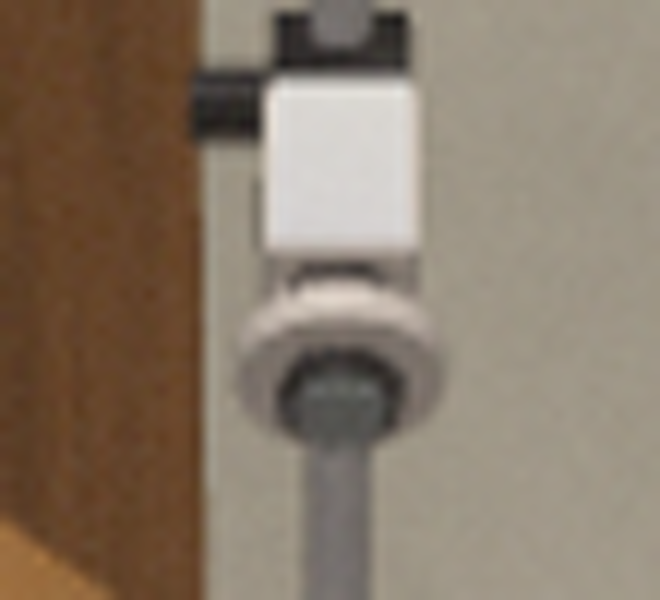

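Run:
```python
from h import *
from cell import arm
s=np.load("s7.npy",allow_pickle=True).item()
cw=wcam(arm.camera_model("wrist"),s);c2=cam(arm.camera_model("side"));c1=cam(arm.camera_model("scene"))
W=lambda x,y:(175+(x+.5)/7-.5,(y+.5)/6.6-.5)
D=lambda x,y:(300+(x+.5)/12-.5,75+(y+.5)/12-.5)
Sc=lambda x,y:(395+(x+.5)/7-.5,235+(y+.5)/7-.5)
g,e=tri([ray(cw,*W(482,473)),ray(c2,*D(338,403))]);print("glass",g.round(4),np.round(e,4))
r,e=tri([ray(cw,*W(432,402)),ray(c2,*D(340,372))]);print("ring front",r.round(4),np.round(e,4))
# post: foot in wrist/side/scene
pf=[plane(c2,328,154,.01),plane(c1,432,371,.01),plane(cw,248,155.5,.01)];print("post foot",np.round(pf,4))
# post upper in side: column line -> plane through camera; top of post
pt,e=tri([ray(c2,*D(340,20)),ray(c1,*Sc(580,240))]);print("post top?",pt.round(4),np.round(e,4))
for p in pf: d=p-g;print("yaw",np.degrees(np.arctan2(d[1],d[0])).round(1),np.linalg.norm(d[:2]).round(4))
# ellipse predictions: ring circle for different yaw
for yaw in (30,35,40,45,50):
  y=np.radians(yaw);q=np.radians(25)
  ax=np.array([np.cos(q)*np.cos(y),np.cos(q)*np.sin(y),np.sin(q)]);l=np.array([-np.sin(y),np.cos(y),0]);u=np.cross(ax,l)
  pp=np.array([proj(cw,g+ax*.0+ .0165*(np.cos(t)*l+np.sin(t)*u)) for t in np.linspace(0,6.28,60)])
  k=proj(cw,g+ax*.1); k2=proj(c2,g+ax*.13);k3=proj(c1,g+ax*.13)
  print(yaw,cv2.fitEllipse(pp.astype(np.float32)),"back .1 wrist",np.round(k,1),"side .13",np.round(k2,1),"scene .13",np.round(k3,1))
print(np.round(proj(c1,g),1))
```

```text
glass [0.7663 0.2244 0.3074] [0.0005 0.0005]
ring front [0.7759 0.2376 0.3092] [0.0004 0.0004]
post foot [[0.8525 0.3371 0.01  ]
 [0.8481 0.3382 0.01  ]
 [0.845  0.3328 0.01  ]]
post top? [0.8302 0.3276 0.3888] [0.0122 0.0122]
yaw 52.6 0.1419
yaw 54.3 0.1402
yaw 54.0 0.1339
30 ((242.99725341796875, 71.29370880126953), (15.026853561401367, 34.621131896972656), 90.9222183227539) back .1 wrist [236.6 -26.2] side .13 [340.1  82.1] scene .13 [440.6 291.2]
35 ((242.9932861328125, 71.2964859008789), (15.446187019348145, 34.42021179199219), 85.64962768554688) back .1 wrist [228.6 -25.5] side .13 [337.6  81.7] scene .13 [445.8 290. ]
40 ((242.99034118652344, 71.30204772949219), (15.663790702819824, 34.247928619384766), 80.19731140136719) back .1 wrist [220.7 -24.4] side .13 [335.1  81.4] scene .13 [450.8 288.5]
45 ((242.9890594482422, 71.31019592285156), (15.671014785766602, 34.112918853759766), 74.63134765625) back .1 wrist [212.7 -22.9] side .13 [332.5  81.2] scene .13 [455.4 286.5]
50 ((242.9900360107422, 71.32060241699219), (15.462888717651367, 34.021453857421875), 69.03449249267578) back .1 wrist [204.9 -21. ] side .13 [329.8  81.1] scene .13 [459.7 284.2]
[411.6 258. ]
```

Run:
```python
from h import *
im=cv2.imread("pics/wrist7.png")
cr=im[0:100,175:290]; hsv=cv2.cvtColor(cr,cv2.COLOR_BGR2HSV)
for p in [(68,73),(40,60),(55,45),(85,45),(52,62),(30,55)]: print(p,cr[p[1],p[0]],hsv[p[1],p[0]])
b,g,r=[cr[:,:,i].astype(int) for i in range(3)]
bright=cr.max(2)
cv2.imwrite("pics/w7g.png",cv2.resize(cr[40:90,30:100],None,fx=11,fy=11,interpolation=cv2.INTER_NEAREST))
np.set_printoptions(linewidth=250)
print((b-r)[62:84:2,48:90:2]); print(bright[62:84:2,48:90:2])
```

```text
(68, 73) [81 83 81] [60  6 83]
(40, 60) [102 111 115] [ 21  29 115]
(55, 45) [218 230 237] [ 19  20 237]
(85, 45) [106 115 121] [ 18  32 121]
(52, 62) [47 52 52] [30 25 52]
(30, 55) [199 215 224] [ 19  28 224]
[[ -9   0  -5  -2  -3   0  -1  -4  -5  -3  -5  -3  -1   0  -1  -2  -3  -1  -3 -18 -30]
 [ -4  -6   2  -4  -2   0   0  -1   3   5  -3  -3  -2   0  -1  -2   1  -1  -8 -27 -31]
 [ -3  -3   1  -5  -6  -7   2   3   7   4  -4  -1  -1  -1   1  -3  -4   0  -9 -27 -30]
 [ -3  -3  -2  -1  -3  -4  -1  -1  -3   0  -2  -3  -2  -2   1  -4  -1   1 -20 -31 -30]
 [  2   1   2  -3  -1   1  -2  -2  -2   0   0   1   1  -2  -1  -1  -3 -15 -29 -29 -31]
 [ -4   1  -5  -2  -5   0  -3  -3  -2  -2  -1   1  -1   1  -1  -3 -11 -27 -30 -31 -33]
 [-11  -2  -5  -1  -2   1  -2  -4   1   0  -5   0  -1   0  -1 -13 -26 -30 -32 -30 -32]
 [-15  -4  -3  -3  -2  -1  -2  -1   2   0  -2  -1   2  -4 -24 -29 -31 -31 -31 -31 -32]
 [-16 -10  -2  -2  -2   0   1  -3   1  -3  -1  -6 -17 -30 -32 -32 -33 -32 -29 -31 -34]
 [-11  -9  -2  -4  -2   0   1  -3  -4 -12 -20 -30 -31 -33 -32 -31 -32 -32 -31 -31 -30]
 [ -9  -6  -7  -8  -
[... 325 characters left out ...]
02]
 [ 42  46  57  54  51 118 171 137  85  77  83  84  85  87  82  81  82  82 147 204 197]
 [ 42  49  48  45 128 155 110  78  82  81  82  84  83  82  84  87  77 132 203 202 200]
 [ 52  45  40 103 135  88  81  85  82  84  82  83  86  79  81  83 118 193 203 201 202]
 [ 86  46  57 120  93  80  79  83  81  86  85  82  84  79  80 129 193 202 202 203 203]
 [116  47  64 100  80  86  83  83  83  87  82  83  80  94 167 199 203 204 203 202 207]
 [121  81  40  77  81  84  83  85  82  79  84  94 138 192 205 206 207 203 206 203 206]
 [122 118  72  57  79  86  77  79  95 121 154 191 205 206 207 203 202 207 206 203 200]
 [131 125 126 107  90 111 165 174 195 202 203 206 204 204 205 201 198 200 202 205 199]]
```

View pics/w7g.png

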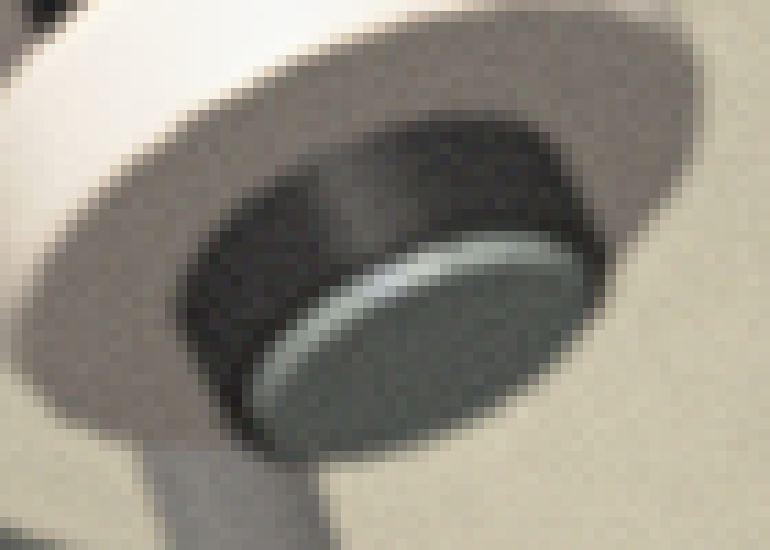

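Run:
```python
from h import *
from cell import arm
from scipy.optimize import least_squares
s=np.load("s7.npy",allow_pickle=True).item()
cw=wcam(arm.camera_model("wrist"),s);c2=cam(arm.camera_model("side"))
Z=lambda p:np.array([(205+(x+.5)/11-.5,40+(y+.5)/11-.5) for x,y in p])
ring=Z([(18,320),(60,250),(130,190),(200,140),(300,80),(400,40),(500,18),(600,20),(680,50),(702,110),(680,180),(615,250),(15,350),(60,410),(130,440)])
gl=Z([(258,390),(300,340),(350,305),(420,275),(500,258),(570,262),(588,290),(560,340),(500,395),(430,440),(360,458),(290,458)])
for n,p in (("ring",ring),("glass",gl)):
  print(n,cv2.fitEllipse(p.astype(np.float32)))
def frame(yaw,el=25):
  y=np.radians(yaw);q=np.radians(el)
  ax=np.array([np.cos(q)*np.cos(y),np.cos(q)*np.sin(y),np.sin(q)]);l=np.array([-np.sin(y),np.cos(y),0]);return ax,l,np.cross(ax,l)
# closed-form-ish circle fit of the ring: points cast on circle plane must lie at 34 mm from centre
def res(x,pts,R,el=25):
  ax,l,u=frame(x[3],el);c=x[:3];o=[]
  for p in pts:
    a,d=ray(cw,*p);q=a+d*(((c-a)@ax)/(d@ax));o.append((np.linalg.norm(q-c)-R)*1e3)
  return o
for el in (25,):
  f=least_squares(res,[.776,.238,.309,50],args=(ring,.034,el),x_scale=[.01,.01,.01,10]);print(el,f.x,np.std(f.fun))
  f2=least_squares(lambda x:res(x,ring,.034,x[4]),[.776,.238,.309,50,25],x_scale=[.01,.01,.01,10,10]);print("free el",f2.x,np.std(f2.fun))
r=f.x[:3];ax,l,u=frame(f.x[3])
print("side proj",proj(c2,r))
# glass: intersect wrist glass-centre ray with ring axis
g0=cv2.fitEllipse(gl.astype(np.float32))[0];p,e=tri([ray(cw,*g0),(r,ax)]);print("glass on ring axis",p,e,np.linalg.norm(p-r))
p,e=tri([ray(cw,*g0),ray(c2,328.1,108.2)]);print("glass tri",p,e)
```

```text
ring ((237.38461303710938, 60.22367858886719), (28.84912109375, 67.4796142578125), 65.14569854736328)
glass ((242.3179168701172, 72.13046264648438), (13.943157196044922, 33.171417236328125), 64.53654479980469)
25 [ 0.7886712   0.24750766  0.29399344 54.24912818] 1.060677175284594
free el [ 0.78130168  0.24078806  0.30256383 54.12856989 27.97433461] 0.4541126980567456
side proj (np.float64(328.92522569166425), np.float64(107.3813392710366))
glass on ring axis [0.78229204 0.23924326 0.28905383] [np.float64(0.0003549340321389273), np.float64(0.00035493403213872647)] 0.011549618536295643
glass tri [0.76917551 0.22748115 0.30421476] [np.float64(0.0007162201253393089), np.float64(0.0007162201253393105)]
```

Lens yaw agrees at about 54° three ways: the post, the side view and the ring ellipse. Depth along the ray is still uncertain by about 1 cm, so I'll take a second wrist view 15 cm to the left for parallax.

```bash
python3 -m creep '[[[-1,4,0.5,0,0,0,-1],[-2,8,1,0,0,0,-1],[-3,12,1.5,0,0,0,-1],[-3,15,1.5,0,0,0,-1],[-3,15,1.5,0,0,0,-1]]]'; python3 -m creep '[[[0,0,0,0,0,0,-1],[0,0,0,0,0,0,-1]]]';  python3 - <<'E'
from h import *
from cell import arm
s=arm.observe();print(s["position"],s["force"],s["joints"],s["clock"]);np.save("s8.npy",s,allow_pickle=True)
for n in ["wrist"]:
    im=arm.get_image(n); cv2.imwrite(f"pics/{n}8.png",im[:,:,::-1])
cw=wcam(arm.camera_model("wrist"),s);print(proj(cw,np.array([.77,.23,.303])))
E
```

```text
clock: 9.65
position: [0.5859, 0.2292, 0.3805]
ee_rot: [-2.68, -0.604, -1.079]
force: [-0.5, -0.3, -3.1]
width: 0.169
clock: 9.85
position: [0.5876, 0.2215, 0.3791]
ee_rot: [-2.687, -0.594, -1.079]
force: [-0.3, -0.3, -2.3]
width: 0.171
[0.58763147 0.22148271 0.37908358] [-0.26180571 -0.29523941 -2.32071858] [-0.36450857 -0.06134555 -0.05989169  2.04057197 -0.08578398  0.3946733
 -1.49563173] 9.85
(np.float64(390.946927751039), np.float64(108.02495236728896))
```

View pics/wrist8.png

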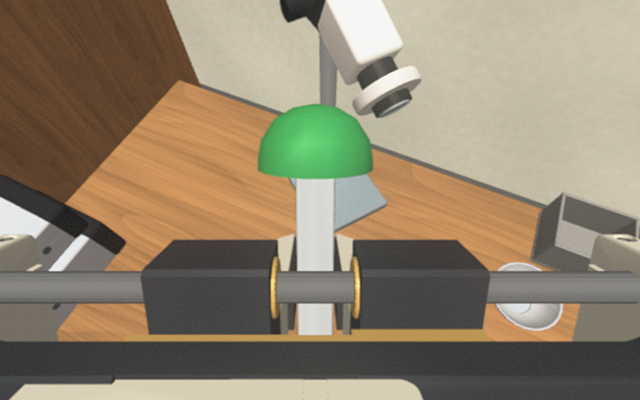

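Run:
```python
import cv2
im=cv2.imread("pics/wrist8.png");cv2.imwrite("pics/w8y.png",cv2.resize(im[60:125,345:425],None,fx=9,fy=9,interpolation=cv2.INTER_CUBIC))
```

```text
(no output)
```

View pics/w8y.png

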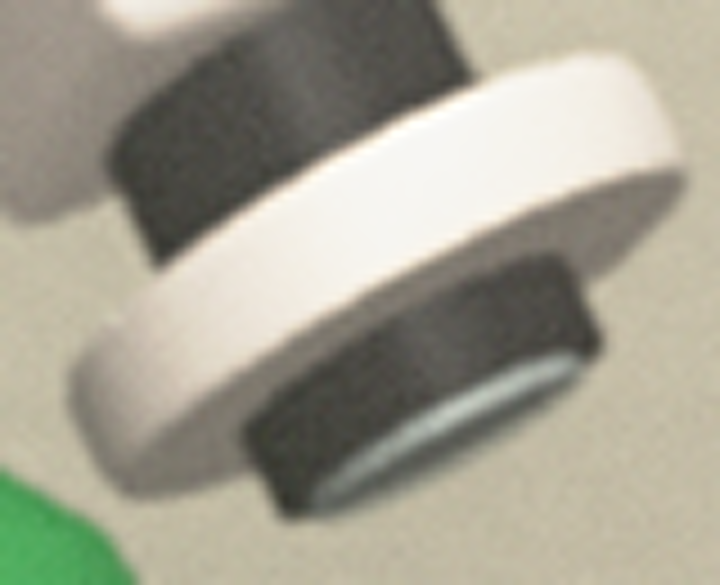

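```bash
cat > lens.py <<'E'
from h import *
def frame(yaw,el=25):
  y=np.radians(yaw);q=np.radians(el)
  ax=np.array([np.cos(q)*np.cos(y),np.cos(q)*np.sin(y),np.sin(q)]);l=np.array([-np.sin(y),np.cos(y),0]);return ax,l,np.cross(ax,l)
E
python3 - <<'E'
from lens import *
from cell import arm
m=arm.camera_model("wrist")
c7=wcam(m,np.load("s7.npy",allow_pickle=True).item());c8=wcam(m,np.load("s8.npy",allow_pickle=True).item());c2=cam(arm.camera_model("side"));c1=cam(arm.camera_model("scene"))
V=lambda x,y:(345+(x+.5)/9-.5,60+(y+.5)/9-.5)
a=[ray(c7,242.8,72),ray(c8,*V(453,443)),ray(c2,328.1,108.3)]
b=[ray(c7,237.4,60.2),ray(c8,*V(400,331)),ray(c2,328.3,105.5)]
for n,q in(("glass",a),("ring",b)):
  for idx in ((0,1),(0,2),(1,2),(0,1,2)):
    p,e=tri([q[i] for i in idx]);print(n,idx,p.round(4),np.round(e,4))
# axis from view planes: barrel/box axis direction in image: use box far point
p7,_=tri(a);r7,_=tri(b);d=r7-p7;print(np.degrees(np.arctan2(d[1],d[0])),np.degrees(np.arcsin(d[2]/np.linalg.norm(d))),np.linalg.norm(d))
# major-axis of ring in view 8 vs yaw
for yaw in (46,50,54,58):
  ax,l,u=frame(yaw);o=[]
  for c,ctr,R in((c7,r7,.034),(c8,r7,.034)):
    pp=np.array([proj(c,ctr+R*(np.cos(t)*l+np.sin(t)*u)) for t in np.linspace(0,6.28,60)],np.float32)
    e=cv2.fitEllipse(pp);o.append((np.round(e[1],1).tolist(),round(e[2],1)))
  k=[np.round(proj(c,p7+ax*.13),1) for c in (c1,c2)]
  print(yaw,o,"side/scene post",k)
print("view8 ring major angle",90-np.degrees(np.arctan2(490-172,688-115)), np.hypot(573,318)/9)
E
```

```text
glass (0, 1) [0.7672 0.2257 0.3061] [0.0003 0.0003]
glass (0, 2) [0.7693 0.2272 0.3041] [0.0004 0.0004]
glass (1, 2) [0.7687 0.2259 0.305 ] [0. 0.]
glass (0, 1, 2) [0.7683 0.226  0.3051] [0.0006 0.0002 0.0004]
ring (0, 1) [0.7748 0.2352 0.3113] [0.0004 0.0004]
ring (0, 2) [0.7772 0.237  0.3091] [0.0006 0.0006]
ring (1, 2) [0.7766 0.2356 0.3102] [0.0001 0.0001]
ring (0, 1, 2) [0.7761 0.2356 0.3103] [0.0008 0.0002 0.0006]
51.024609920175095 22.501993552281654 0.013393847069127347
46 [([34.7, 69.7], 74.0), ([17.6, 74.4], 66.6)] side/scene post [array([456.8, 288. ]), array([332.1,  81.5])]
50 [([34.3, 69.5], 69.3), ([15.6, 74.6], 63.4)] side/scene post [array([460.2, 286.1]), array([330. ,  81.4])]
54 [([33.6, 69.4], 64.6), ([13.4, 74.9], 60.4)] side/scene post [array([463.3, 284. ]), array([327.9,  81.4])]
58 [([32.7, 69.4], 60.1), ([11.0, 75.0], 57.4)] side/scene post [array([466.1, 281.7]), array([325.8,  81.4])]
view8 ring major angle 60.97087201285579 72.81407067929172
```

Glass is at (0.768, 0.226, 0.305), with all views agreeing within 1 mm, and lens yaw is about 53.5°. Next I'll compute the moves: a standoff 8 cm back along the axis, then the final pose.

```bash
cat > goal.py <<'E'
from lens import *
from cell import arm
def goal(glass=np.array([.7683,.226,.3051]),yaw=53.5,o=np.array([0,0,-.032])):
  ax,l,u=frame(yaw);Rt=np.c_[ax,-l,-u]  # tool x=ax, y=-l, z=-u
  org=glass-.191*ax
  return Rt,org-Rt@o,ax
if __name__=="__main__":
  s=arm.observe();T=tool(s);Rt,p,ax=goal();print("goal",p.round(4),np.linalg.det(Rt))
  for back in (.08,0):
    print(back,"shift cm",((p-back*ax-T[:3,3])*100).round(2),"turn deg",np.degrees(R.from_matrix(Rt@T[:3,:3].T).as_rotvec()).round(2))
  print(s["clock"],s["joints"].round(3))
E
python3 goal.py
```

```text
goal [0.6734 0.0977 0.1954] 1.0
0.08 shift cm [  4.26 -18.18 -21.75] turn deg [-13.26  14.03  28.03]
0 shift cm [  8.57 -12.35 -18.37] turn deg [-13.26  14.03  28.03]
9.9 [-0.364 -0.061 -0.06   2.041 -0.086  0.394 -1.496]
```

```bash
python3 -m creep '[[[0,-3.5,-1,-2.6,2.8,5.6,-1],[0,-7,-3,-5.3,5.6,11.2,-1],[1,-10.5,-5,-8,8.4,16.8,-1],[2,-14,-8,-10.6,11.2,22.4,-1],[3,-16.5,-11,-13.3,14,28,-1]]]'; python3 -m creep '[[[0.3,-0.5,-3.5,0,0,0,-1],[0.6,-1,-7,0,0,0,-1],[1.2,-1.6,-10,0,0,0,-1],[1.2,-1.6,-10.7,0,0,0,-1],[1.2,-1.6,-10.7,0,0,0,-1]]]'; python3 goal.py
python3 - <<'E'
from h import *
from cell import arm
s=arm.observe();print(s["force"],s["width"])
im=arm.get_image("side"); cv2.imwrite("pics/side9.png",im[:,:,::-1])
E
```

```text
clock: 10.4
position: [0.6101, 0.0829, 0.2943]
ee_rot: [-2.624, -1.174, -0.675]
force: [1.5, 0.5, -2.5]
width: 0.171
clock: 10.9
position: [0.6212, 0.0673, 0.1847]
ee_rot: [-2.629, -1.166, -0.669]
force: [-0.4, 0.2, -1.5]
width: 0.172
goal [0.6734 0.0977 0.1954] 1.0
0.08 shift cm [ 0.91 -2.79 -2.31] turn deg [-2.19  2.52  5.8 ]
0 shift cm [5.22 3.04 1.07] turn deg [-2.19  2.52  5.8 ]
10.9 [-0.142  0.307  0.214  1.976 -0.747  0.666 -0.132]
[-0.42068154  0.16519949 -1.50536092] 0.17248969878278123
```

View pics/side9.png

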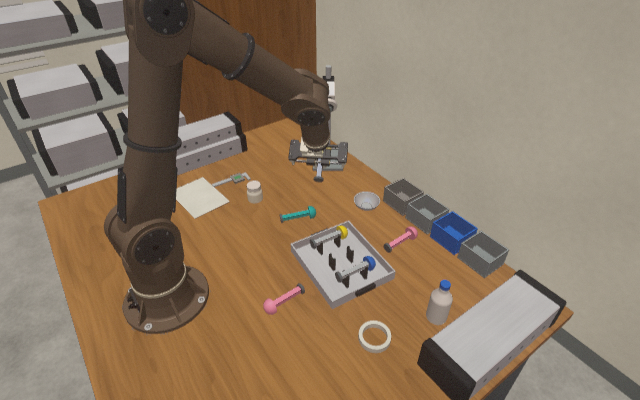

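```bash
python3 -m creep '[[[0.9,-2.8,-2.3,-2.2,2.5,5.8,-1],[0.9,-2.8,-2.3,-2.2,2.5,5.8,-1],[0.9,-2.8,-2.3,-2.2,2.5,5.8,-1],[0.9,-2.8,-2.3,-2.2,2.5,5.8,-1]]]'; python3 goal.py
```

```text
clock: 11.35
position: [0.631, 0.0408, 0.1642]
ee_rot: [-2.579, -1.304, -0.579]
force: [-1.0, -0.2, -2.6]
width: 0.172
goal [0.6734 0.0977 0.1954] 1.0
0.08 shift cm [-0.08 -0.14 -0.26] turn deg [-0.05  0.27 -0.09]
0 shift cm [4.23 5.69 3.12] turn deg [-0.05  0.27 -0.09]
11.35 [-0.096  0.383  0.223  1.895 -0.695  0.759 -0.045]
```

Now the approach along the axis: first to 2 cm short, slowly, then check.

```bash
python3 -m creep '[[[0.8,1.1,0.6,0,0.1,0,-1],[1.6,2.2,1.2,0,0.2,0,-1],[2.4,3.2,1.8,0,0.3,0,-1],[3.2,4.2,2.3,0,0.3,0,-1],[3.2,4.2,2.3,0,0.3,0,-1]]]'; python3 -m creep '[[[0,0,0,0,0,0,-1],[0,0,0,0,0,0,-1]]]'; python3 goal.py;python3 - <<'E'
from h import *
from cell import arm
s=arm.observe();np.save("s10.npy",s,allow_pickle=True)
for n in ["wrist","side","scene"]:
    im=arm.get_image(n); cv2.imwrite(f"pics/{n}10.png",im[:,:,::-1])
E
```

```text
clock: 11.85
position: [0.6635, 0.085, 0.1873]
ee_rot: [-2.576, -1.305, -0.572]
force: [-0.6, 1.1, -3.2]
width: 0.171
clock: 12.05
position: [0.6619, 0.0814, 0.1851]
ee_rot: [-2.58, -1.301, -0.567]
force: [0.1, 0.6, -2.8]
width: 0.173
goal [0.6734 0.0977 0.1954] 1.0
0.08 shift cm [-3.16 -4.2  -2.36] turn deg [-0.   -0.21 -0.05]
0 shift cm [1.15 1.63 1.03] turn deg [-0.   -0.21 -0.05]
12.05 [-0.182  0.4    0.242  1.805 -0.65   0.798 -0.18 ]
```

View pics/wrist10.png

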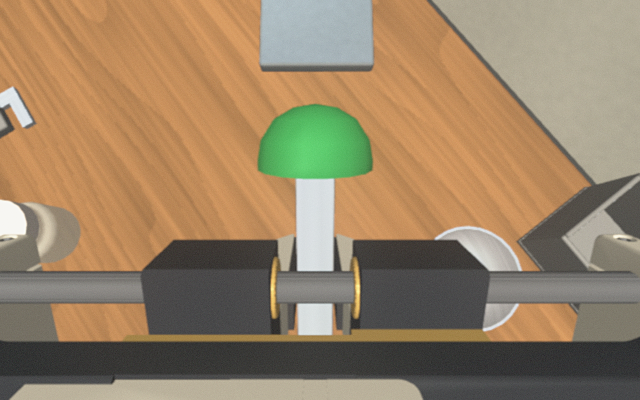

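View pics/scene10.png

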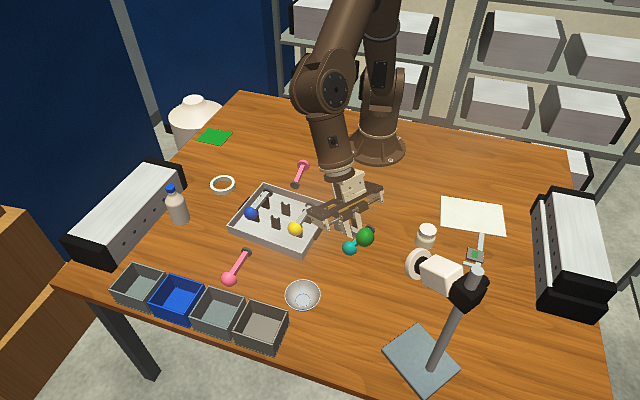

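The stand's base plate appears square and centred (columns 261–373, edge level at row 70) over the dome (315). That independently confirms yaw and lateral alignment. Last step in.

```bash
python3 -m creep '[[[0.3,0.4,0.3,0,-0.1,0,-1],[0.6,0.8,0.5,0,-0.2,0,-1],[0.9,1.2,0.8,0,-0.2,0,-1],[1.15,1.6,1,0,-0.2,0,-1],[1.15,1.6,1,0,-0.2,0,-1]]]'; python3 -m creep '[[[0,0,0,0,0,0,-1],[0,0,0,0,0,0,-1],[0,0,0,0,0,0,-1]]]'; python3 goal.py;python3 - <<'E'
from h import *
from lens import frame
from cell import arm
s=arm.observe();T=tool(s);np.save("s11.npy",s,allow_pickle=True)
tip=(T@[.071,0,-.032,1])[:3];g=np.array([.7683,.226,.3051]);ax,l,u=frame(53.5);d=g-tip
print("tip",tip.round(4),"along/left/up mm",(np.array([d@ax,d@l,d@u])*1e3).round(1),"angle",np.degrees(np.arccos(T[:3,0]@ax)))
for n in ["side","scene"]:
    im=arm.get_image(n); cv2.imwrite(f"pics/{n}11.png",im[:,:,::-1])
    c=cam(arm.camera_model(n));print(n,"pred tip",np.round(proj(c,tip),1),"pred base c",np.round(proj(c,tip-.026*T[:3,0]),1),[b for b in blobs(im,45,75)])
cr=cv2.imread("pics/side11.png")[60:210,270:390];cv2.imwrite("pics/d11z.png",cv2.resize(cr,None,fx=4,fy=4,interpolation=cv2.INTER_CUBIC))
cr=cv2.imread("pics/scene11.png")[190:310,310:490];cv2.imwrite("pics/s11z.png",cv2.resize(cr,None,fx=4,fy=4,interpolation=cv2.INTER_CUBIC))
E
```

```text
clock: 12.7
position: [0.6745, 0.0994, 0.1959]
ee_rot: [-2.578, -1.304, -0.574]
force: [0.1, -0.5, -3.0]
width: 0.175
clock: 13.0
position: [0.6739, 0.0978, 0.1952]
ee_rot: [-2.58, -1.302, -0.572]
force: [-0.3, -0.3, -2.9]
width: 0.166
goal [0.6734 0.0977 0.1954] 1.0
0.08 shift cm [-4.36 -5.84 -3.37] turn deg [-0.01  0.01 -0.06]
0 shift cm [-0.05 -0.01  0.02] turn deg [-0.01  0.01 -0.06]
13.0 [-0.213  0.405  0.247  1.771 -0.636  0.81  -0.225]
tip [0.704  0.1387 0.2542] along/left/up mm [119.7   0.3   0.3] angle 0.0593957161484602
side pred tip [327.9 135. ] pred base c [327.9 141. ] []
scene pred tip [375.6 242.1] pred base c [368.7 238.8] [(393, [196, 128, 36, 18], array([213.76, 136.35])), (277, [362, 229, 18, 20], array([370.5 , 239.16])), (37, [472, 250, 6, 8], array([474.54, 253.76]))]
```

View pics/d11z.png

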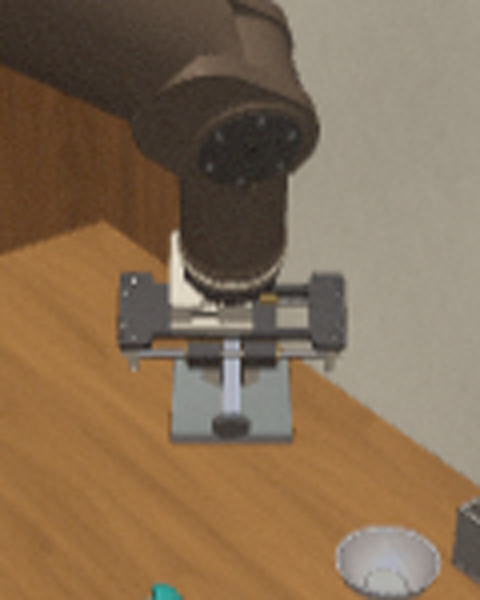

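View pics/s11z.png

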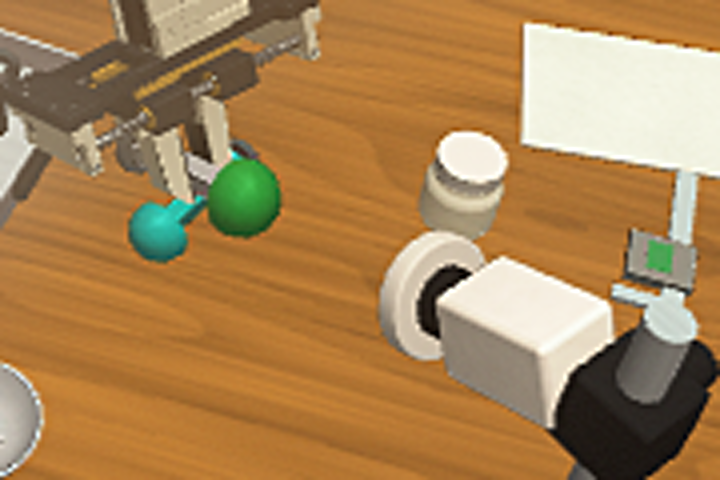

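The tip works out 119.7 mm from the glass, 0.3 mm off-axis and 0.06° off. The dome in the scene view is at (370.5,239), within 1 px of predicted. I'll settle briefly, then hand in.

```bash
python3 -m creep '[[[0,0,0,0,0,0,-1],[0,0,0,0,0,0,-1],[0,0,0,0,0,0,-1],[0,0,0,0,0,0,-1],[0,0,0,0,0,0,-1]]]'
python3 - <<'E'
from cell import arm
s=arm.observe();print(abs(s["dq"]).max(),s["width"],s["force"],s["clock"]);print(arm.sign_off())
E
```

```text
clock: 13.6
position: [0.674, 0.0981, 0.1954]
ee_rot: [-2.579, -1.303, -0.573]
force: [-0.3, -0.1, -2.7]
width: 0.173
0.000982170967392139 0.17265272677310123 [-0.2558621  -0.09776733 -2.67069886] 13.6
the job is handed in; nothing more can be done
None
```

I took the green instrument out of the tray, held it up to the inspection camera and handed the job in at 13.6 s, with the gripper still holding it still. No verdict is reported.

**Grasp:** The first grasp closed on nothing, just above the bar. The pictures showed the fingertips about 18 mm behind the reported TCP, where the description puts them 17 mm ahead. I reopened, went about 33 mm lower and gripped the bar at 35 N. That first attempt caused no contact or force.

**Final pose:**

| Check | Result |
|---|---|
| Dome front to glass | 119.7 mm, from my lens estimate |
| Off the lens axis | about 0.3 mm |
| Pointing error | about 0.06° |
| Jaw opening | 0.173, as expected for the 16 mm bar |
| Joint speeds | about 0.001 rad/s or less |
| Force reading | about 2.7 N, the instrument's weight |

The distance, offset and pointing figures are relative to where I measured the lens and how I worked out the bar sits in the jaws. The lens position itself is good to about 2–4 mm.

**Agreements and disagreements:**
- **Lens position:** The wrist and side views agreed to within 1 mm on average, but a fit to the ring light alone gave a depth about 1 cm different; I did not use it.
- **Lens direction:** Estimates from the ring, post and side view were 52.6–54.3°, and I used 53.5°. The direct line from glass to ring gave 51°, but that baseline is only 13 mm. The stand's base plate looked square and centred under the dome in the wrist view.
- **Post distance:** I measured the post about 136 mm behind the glass horizontally, where the description's 130 mm would give 118–130 mm. I did not resolve this.
- **Dome in the final views:** It was within about 1 px of prediction in the scene view. The arm hid it in the side view, so that view could not confirm it.

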